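Vent and open the well-plate vacuum dryer

ROBOT

A 6-joint arm with a two-finger parallel gripper is mounted at the origin on a cart in front of the work surface, level with it; the furniture and walls round the work are solid. World frame = base frame: x ahead of the robot, y to its left, z up, the work surface at z = 0. Lengths are in m, angles in rad, forces in N, time in s.
With the tool pointing down it reaches from about 0.35 to 0.975 m from the base axis. Payload 4.9 kg.
Tool frame: the origin (TCP) lies at the very end of the fingers, on their centre line; the grasp point (between the pads) lies ctrl.grip_point_offset behind it (ctrl.grip_point_offset is the distance from the TCP to the grasp point, in m); z points along the fingers, y is the line along which they close (so a half turn about z gives the same grasp; the last joint's range is limited). The gripper opens to 85 mm and grips with 20 to 120 N. Pads are 22 mm wide; open, the fingers measure 114 mm over their backs; the gripper's body (76 mm by 85 mm) begins 54 mm behind the grasp point. The pads swing forward as they close: fully open they stand 13 mm farther back than shut.
Start: joints at [-1.378, 0.053, 1.613, -0, 1.476, -0.119], TCP at [0.192, -0.595, 0.198] pointing down, gripper open.
Joint ranges: [-3.01, 3.01], [-1.01, 2.22], [0.06, 2.58], [-1.02, 4.17], [0.09, 2.62], [-3.14, 3.14]. Speed limits (rad/s): [2.57, 2.57, 3.14, 3.14, 3.14, 3.14].

INTERFACE

Orientations are given as a rotation vector (axis times angle).
In Python, from station import ctrl gives the robot as it stands. The module is installed in compiled form; this text tells all that it offers.
- The arm moves only by the tool drive_tool, never from a script. Its argument "steps" is a list of rows, each an object with "translation": the shift along the tool's x, y, z normalised to -1 to 1, where 1 is 4 cm, a list of three; "angular": the turn, a rotation vector about the tool's x, y, z normalised to -1 to 1, where 1 is 8 degrees, a list of three; "gripper": the opening, from 0 (shut) to 1 (fully open). In form: [{"translation": [dx, dy, dz], "angular": [wx, wy, wz], "gripper": gripper}, ...]. A call has 1 to 8 rows; each row shifts and turns the commanded pose from where the row before left it, along the tool's axes as they then stand; what a row does not reach is not made up. A row lasts 1/8 s, in which the tool goes at most 62.5 mm and 10.7 degrees, less where a joint would pass 70% of its speed; a pose out of reach is approached as far as the arm can. A call with a number of a shift or a turn outside -1 to 1 is refused whole. A call with a gripper value outside its range is refused whole. The fingers move at their own pace and stop on an object; "force" is the grip in N (left out, the last holds). Time passes only in rows, so rows that do not move let the fingers close. It gives the time, the measured TCP pose, the force, the opening and the grip force at its end, in the units of the state.
- ctrl.get_obs(): the state, without advancing time (a new reading comes with each control period).
- ctrl.get_image(name): name is "scene" or "side" or "wrist"; returns a dict with "color" (400x640x3 uint8, red, green, blue), "depth" (400x640 float32, m along the optical axis (not along the pixel's ray), 0 where there is no reading), "fx", "fy", "cx", "cy" (pixels), "R" (3x3) and "t" (3): a world point X has camera coordinates R X + t. Camera axes: x right, y down, z forward; pixel columns grow to the right and rows downward; lengths in m; the calibration is good to about 2 mm. A picture is of the moment at which its call begins.
- ctrl.finish_job(): hands the job in; it is judged then, once.
The state is a dict: "t": time; "q": joint angles; "dq": joint speeds; "effort": joint torques, N m; "tool_pos": TCP position; "tool_rot": TCP orientation; "contact_force": force on the tool from outside, world axes, zero at the start; "wrist_torque": the same for the moment, N m; "opening": finger opening in m; "grip_force": force on a finger pad.
Only numpy, scipy, OpenCV 4.12 (cv2) and the standard library are available. Lean on these libraries where they do the work, as an engineer would, in place of code of your own. Each camera call takes 0.05 s, during which the arm holds its last target. There are 200 camera calls.

TASK

The well-plate vacuum dryer has finished its run: vent it, then open it. Set the blank bar selector on its sloping front panel to vent, which is the second click clockwise from its anticlockwise end stop, and leave it there before the cover is moved; then take the aluminium cover by its handle, lift it straight up and level off its two locating dowels, and lay it gently, flat and handle up, in the middle of the white wire rack. Leave the other things on the bench where they are.

Things in the scene. Friction and masses are not known exactly. Their poses are not given: they have to be found in the camera images.
- station: The vacuum dryer, fixed: 200 mm deep (x), 190 wide (y). Origin: centre of its underside; +x to its back, +y to its left seen from the front, z up. The front 80 mm is a white console with a panel sloping at 35 degrees, 24 mm high in front, 80 at the back; selector on its right, flat steel gauge (8 mm proud) on its left. Behind: aluminium chamber, 120 x 190 mm, centred at x = +40 mm.
- station_seat (a point): Centre of the chamber's rim, 80 mm above the bench (station axes); the cover's origin lies here at the start. Two bullet-nosed steel dowels, 10 mm thick, stand up 30 mm from the rim at y = +79 and -79 mm from here.
- selector_grip (a point): Point on the selector's turning axis 30 mm out from the panel: where to grip. z is the axis, out of the panel (35 degrees from vertical, leaning to the dryer's front); y runs along the bar and turns with it. Blank black bar 46 mm long, 14 thick, reaching 38 mm out of the panel, on a skirt 48 mm across whose top is 9 mm out. Axis at y = -40 mm of the station, panel point x = -62, z = 50.
- selector (a joint): Selector angle, rad: 0 at the anticlockwise end stop, growing clockwise (facing the panel) to 2.618 at the other stop. Spring detents every 0.5236 (30 degrees): 0 to 5 clicks; let go, it snaps to the nearest; under 0.1 N m turns it over a click. It starts 3, 4 or 5 clicks from the anticlockwise stop; vent is 2 clicks (1.047). At 1.571 the bar points straight up the slope.
- cover: Loose aluminium plate 116 (x) x 182 (y) x 14 mm, about 0.55 kg, balanced about its centre, with two through holes 11.5 mm wide at y = +79 and -79 mm over the dowels (1.5 mm play). Origin: centre of its underside; z up; at the start its axes are the station's. It must rise 30 mm to clear the dowels.
- cover_handle (a point): Centre of the cover's black bridge handle: bar 15 (x) x 118 (y) x 15 (z) mm along the cover's y axis, centre 52 mm above the cover's underside (38 above the plate's top), on two posts at y = +46 and -46 mm; 30 mm of free space under it.
- wire_rack: White coated wire rack, fixed, 170 mm (x) x 230 mm (y), 35 mm high, either to the left or to the right of the dryer. Origin: centre of its underside, z up, y along its length.
- rack_top (a point): Centre of the rack's top (tops of the wires, 35 mm above the bench), axes as the rack.
- timer: White bench timer, 64 x 66 x 19 mm, loose on the dark blue notebook (210 x 151 x 13 mm) at the side of the dryer where the rack is not. Leave alone.
- tape_roll: Blue tape roll, 52 mm wide, 19 mm high, loose behind and to the left of the dryer. Leave alone.

How it is judged:
On the way, in this order (a step that is already met when the one before it is completed fails the run):
1. the selector stands at the second click from its anticlockwise end stop, with the cover still seated (value of joint selector between 0.907 and 1.187 rad and distance between cover and station_seat below 0.004 m), for 0.3 s.
2. the cover has been lifted clear of both dowels, level, over the dryer (z of cover in the frame of station_seat above 0.031 m and horizontal distance between cover and station_seat below 0.02 m and angle between cover's own z axis and vertical below 0.12 rad), for 0.04 s.
At the end, for the whole second after the job is handed in: The selector stands at the second click from its anticlockwise end stop (1.047 rad within 0.14), and the cover lies at rest flat and handle up on the wire rack (tilt under 0.06 rad, underside within 6 mm of the wires' tops), its centre within 35 mm of the rack's centre along and across it (value of joint selector between 0.907 and 1.187 rad and x of cover in the frame of rack_top between -0.035 and 0.035 m and y of cover in the frame of rack_top between -0.035 and 0.035 m and z of cover in the frame of rack_top between -0.006 and 0.006 m and angle between cover's own z axis and vertical below 0.06 rad and linear speed of cover below 0.02 m/s); the robot touches nothing.
It fails at once if the cover is lifted more than 5 mm off its seat while the selector is not at the second click (z of cover in the frame of station_seat above 0.005 m and (value of joint selector below 0.85 rad or value of joint selector above 1.25 rad)).
It fails at once if the cover is tilted more than 7 degrees while it is still on the dowels (angle between cover's own z axis and vertical above 0.122 rad and z of cover in the frame of station_seat below 0.03 m and horizontal distance between cover and station_seat below 0.03 m).
It fails at once if the cover is wrenched against the dryer (over 80 N) (contact force between cover and station above 80 N).
It fails at once if the cover is dropped or slammed on the rack (over 70 N) (contact force between cover and wire_rack above 70 N).
It fails at once if the timer or the tape roll is moved more than 30 mm (distance of any of timer, tape_roll from where it was at the start of the episode above 0.03 m).
It also fails if it takes over 59 s, if anything falls off the work surface, if the arm or the gripper's body presses on something with over 40 N, if the wrist force passes 120 N, or if a joint passes its speed limit or range.

## Working session

There is one attempt and no reset: what is moved stays moved. The work goes in short steps, Python scripts to look and compute and a tool call to move; the robot and the scene stay as the last step left them, time stands still between calls to the robot, and variables do not carry over. Pictures are saved under pics/ and viewed, at most 10 in all, crops included, and the job is handed in when it is done.

Besides the shell and the picture viewer there is one more tool, called after ">>>" as name([rows], argument=value, ...), one row to a line, values as JSON. drive_tool: Moves the arm, as the interface text tells. Its arguments: {"type":"object","properties":{"steps":{"type":"array"},"force":{"type":"number"}},"required":["steps"]}

```bash
mkdir -p pics
python3 - <<'E'
from station import ctrl
import cv2,numpy as np,pickle
o=ctrl.get_obs();print({k:np.round(v,3) for k,v in o.items()},ctrl.grip_point_offset)
ims={n:ctrl.get_image(n) for n in("scene","side","wrist")}
pickle.dump(ims,open('ims.pkl','wb'))
for n in("scene","side"):cv2.imwrite(f'pics/{n}0.png',ims[n]['color'][:,:,::-1])
for n in ims:
  m=ims[n];print(n,m['fx'],m['cx'],m['cy'],np.round(-m['R'].T@m['t'],3),np.round(m['R'],3).tolist())
E
```

```text
{'t': np.float64(0.0), 'q': array([-1.378,  0.053,  1.614,  0.   ,  1.476, -0.119]), 'dq': array([-0.   ,  0.   ,  0.001, -0.001, -0.001, -0.002]), 'effort': array([-1.0000e-03, -3.9368e+01, -3.7018e+01, -0.0000e+00,  7.0000e-03,
        0.0000e+00]), 'tool_pos': array([ 0.192, -0.594,  0.197]), 'tool_rot': array([-3.101, -0.487,  0.   ]), 'contact_force': array([-0.339,  0.975, -0.561]), 'wrist_torque': array([-0.002,  0.013, -0.01 ]), 'grip_force': np.float64(0.0), 'opening': np.float64(0.086)} 0.0187
scene 475.9841717437126 321.1330111461407 202.529224719129 [-0.395  0.487  0.801] [[-0.485, -0.874, -0.006], [-0.472, 0.267, -0.84], [0.736, -0.405, -0.542]]
side 445.2599126996977 323.98926731904777 198.1410949087204 [0.582 1.186 0.64 ] [[-0.999, 0.038, -0.017], [0.032, 0.411, -0.911], [-0.028, -0.911, -0.412]]
wrist 293.19864723135964 319.49122296296514 198.8869697636059 [ 0.254 -0.575  0.372] [[0.308, -0.951, -0.002], [-0.919, -0.298, 0.257], [-0.245, -0.078, -0.966]]
```

View pics/scene0.png

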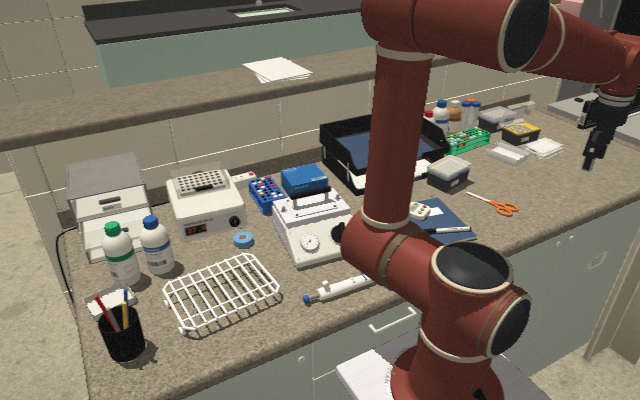

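View pics/side0.png

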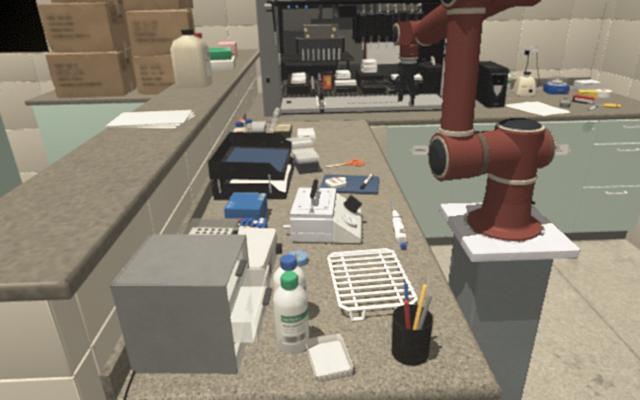

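The scene view shows the dryer near (312,225) with its selector at (338,232), the rack at (222,292) on the left, and the tape at (243,240). The side view shows the rack near (372,280) and the dryer near (325,215).

```bash
cat > h.py <<'E'
import numpy as np,cv2
from scipy.spatial.transform import Rotation as Ro
def cloud(m):
    v,u=np.mgrid[:400,:640];d=m['depth'].astype(float)
    P=np.stack([(u-m['cx'])/m['fx']*d,(v-m['cy'])/m['fy']*d,d],-1)
    W=(P-m['t'])@m['R'];W[d<=0]=np.nan;return W
def proj(m,X):
    c=np.asarray(X)@m['R'].T+m['t'];return np.stack([m['fx']*c[...,0]/c[...,2]+m['cx'],m['fy']*c[...,1]/c[...,2]+m['cy']],-1)
def rect(xy):
    r=cv2.minAreaRect((xy*1000).astype(np.float32));return np.round(r[0],1),np.round(r[1],1),round(r[2],1)
E
python3 - <<'E'
import pickle;from h import *
ims=pickle.load(open('ims.pkl','rb'))
for n,pts in(('scene',dict(handle=(310,197),plate=(300,212),rack=(222,292),tape=(236,240),knob=(336,232),gauge=(310,242))),('side',dict(handle=(314,190),plate=(300,208),rack=(372,270),knob=(352,203)))):
    W=cloud(ims[n])
    for k,(u,v) in pts.items():print(n,k,np.round(np.nanmedian(W[v-1:v+2,u-1:u+2].reshape(-1,3),0),3))
    box=lambda x0,x1,y0,y1,z0,z1:(W[...,0]>x0)&(W[...,0]<x1)&(W[...,1]>y0)&(W[...,1]<y1)&(W[...,2]>z0)&(W[...,2]<z1)
    for nm,b in dict(plate=(.3,.9,-.3,.3,.088,.1),handle=(.3,.9,-.3,.3,.125,.15),rack=(.3,.8,.05,.6,.027,.042)).items():
        q=box(*b).astype(np.uint8);c,l,s,_=cv2.connectedComponentsWithStats(q)
        for i in np.argsort(-s[1:,4])[:3]+1:
            X=W[l==i]
            if len(X)>20:print(n,nm,len(X),np.round(np.median(X,0),3),rect(X[:,:2]))
E
```

```text
scene handle [ 0.603 -0.027  0.096]
scene plate [0.549 0.032 0.097]
scene rack [ 0.464  0.288 -0.001]
scene tape [0.617 0.193 0.017]
scene knob [ 0.468 -0.031  0.061]
scene gauge [0.469 0.045 0.055]
scene plate 1438 [ 0.554 -0.003  0.095] (array([570.4, -13.3]), array([183.3, 123.4]), 82.8)
scene plate 190 [0.781 0.223 0.094] (array([785.1, 216.5]), array([155.2,  21.7]), 84.3)
scene plate 141 [ 0.744 -0.228  0.094] (array([ 780.8, -226.8]), array([235.8,  38.3]), 6.6)
scene handle 259 [ 0.568 -0.011  0.136] (array([571.2, -13. ]), array([117. ,  20.5]), 83.9)
scene handle 173 [ 0.805 -0.228  0.135] (array([ 802.1, -227.7]), array([  5.9, 195.3]), 87.5)
scene rack 1901 [0.432 0.298 0.032] (array([447.8, 291.7]), array([180. , 236.8]), 4.4)
scene rack 287 [0.683 0.242 0.035] (array([683.8, 232.6]), array([187.7,  32.3]), 79.0)
scene rack 240 [0.463 0.08  0.034] (array([542.2,  67.3]), array([ 46.1, 192.4]), 86.2)
side handle [0.575 0.015 0.137]
side plate [0.616 0.045 0.096]
side rack [ 0.436  0.23  -0.001]
side knob [ 0.461 -0.033  0.07 ]
side plate 976 [0.574 0.013 0.094] (array([577.2, -10.5]), array([190.6, 116.3]), 83.4)
side plate 232 [ 0.782 -0.223  0.094] (array([ 775.8, -227. ]), array([238.1,  78. ]), 16.3)
side handle 288 [ 0.817 -0.225  0.134] (array([ 805.4, -224.5]), array([ 15.5, 188.5]), 88.0)
side handle 101 [0.577 0.009 0.137] (array([577.1,  -5.9]), array([115. ,  14.9]), 83.7)
side rack 1868 [0.458 0.314 0.032] (array([453.2, 295.6]), array([175.7, 238.7]), 4.6)
side rack 357 [0.542 0.086 0.034] (array([549.5,  69.5]), array([ 52.6, 193.6]), 85.7)
side rack 264 [0.759 0.555 0.034] (array([755.5, 548.8]), array([80.2, 40.1]), 31.4)
```

```bash
cat >> h.py <<'E'
def plan(p0,R0,p1,R1,n):
    """n rows from pose 0 to pose 1: delta in tool axes, straight line, uniform turn"""
    w=(R0.inv()*R1).as_rotvec();p=np.array(p0);R=R0;out=[]
    for i in range(1,n+1):
        t=np.round(R.inv().apply(p0+(np.array(p1)-p0)*i/n-p)/.04,2)
        Rt=R0*Ro.from_rotvec(w*i/n);a=np.round(np.degrees((R.inv()*Rt).as_rotvec())/8,2)
        p=p+R.apply(t*.04);R=R*Ro.from_rotvec(np.radians(a*8));out.append((t.tolist(),a.tolist()))
    for o in out:print(o)
    return p,R
E
python3 - <<'E'
import pickle;from h import *
from station import ctrl
ims=pickle.load(open('ims.pkl','rb'));o=ctrl.get_obs()
R=Ro.from_rotvec(o['tool_rot']);m=ims['wrist'];print(np.round(R.as_matrix(),3).tolist())
print('cam in tool',np.round(R.inv().apply(-m['R'].T@m['t']-o['tool_pos']),3),np.round(m['R']@R.as_matrix(),2).tolist())
for n,z in(('scene',(.125,.15)),('side',(.125,.15)),('scene',(.088,.1)),('side',(.088,.1))):
    W=cloud(ims[n]);X=W[(abs(W[...,0]-.57)<.075)&(abs(W[...,1]+.01)<.12)&(W[...,2]>z[0])&(W[...,2]<z[1])]
    e=np.linalg.svd(X[:,:2]-X[:,:2].mean(0),full_matrices=0)[2][0];print(n,z,len(X),e,np.degrees(np.arctan2(-e[0],e[1])))
W=cloud(ims['side']);X=W[(abs(W[...,0]-.455)<.11)&(abs(W[...,1]-.295)<.14)&(W[...,2]>.025)&(W[...,2]<.045)]
e=np.linalg.svd(X[:,:2]-X[:,:2].mean(0),full_matrices=0)[2][0];print('rack',e)
R1=Ro.from_matrix(np.array([[1,0,0],[0,-1,0],[0,0,-1.]]))
print((R.inv()*R1).magnitude())
plan(o['tool_pos'],R,[.42,-.03,.36],R1,16)
E
```

```text
[[0.952, 0.307, -0.0], [0.307, -0.952, 0.002], [0.0, -0.002, -1.0]]
cam in tool [ 0.065  0.    -0.175] [[0.0, 1.0, -0.0], [-0.97, 0.0, -0.26], [-0.26, 0.0, 0.97]]
scene (0.125, 0.15) 259 [0.11691772 0.9931416 ] -6.71424882641104
side (0.125, 0.15) 101 [0.13045435 0.99145432] -7.49584827518472
scene (0.088, 0.1) 1438 [0.2020859 0.9793678] -11.658963262180857
side (0.088, 0.1) 976 [0.12342083 0.99235442] -7.08957013007203
rack [0.00345254 0.99999404]
0.3118108301559756
([0.61, -0.73, -0.25], [-0.0, 0.0, 0.14])
([0.6, -0.74, -0.26], [-0.0, 0.0, 0.14])
([0.58, -0.76, -0.25], [-0.0, 0.0, 0.14])
([0.56, -0.76, -0.25], [-0.0, 0.0, 0.14])
([0.55, -0.78, -0.26], [-0.0, 0.0, 0.14])
([0.54, -0.78, -0.25], [-0.0, 0.0, 0.14])
([0.52, -0.8, -0.25], [-0.01, 0.0, 0.14])
([0.51, -0.81, -0.26], [0.0, 0.0, 0.14])
([0.49, -0.81, -0.25], [0.0, 0.0, 0.14])
([0.47, -0.83, -0.25], [0.0, 0.0, 0.14])
([0.46, -0.83, -0.26], [0.0, 0.0, 0.14])
([0.44, -0.84, -0.25], [0.0, 0.0, 0.13])
([0.42, -0.85, -0.26], [0.0, 0.0, 0.14])
([0.41, -0.86, -0.25], [-0.0, 0.0, 0.14])
([0.39, -0.87, -0.25], [-0.0, 0.0, 0.14])
([0.37, -0.88, -0.26], [-0.0, 0.0, 0.14])
```

>>> drive_tool([
  {"translation": [0.61,-0.73,-0.25],"angular": [0,0,0.14],"gripper": 0.5},
  {"translation": [0.6,-0.74,-0.26],"angular": [0,0,0.14],"gripper": 0.5},
  {"translation": [0.58,-0.76,-0.25],"angular": [0,0,0.14],"gripper": 0.5},
  {"translation": [0.56,-0.76,-0.25],"angular": [0,0,0.14],"gripper": 0.5},
  {"translation": [0.55,-0.78,-0.26],"angular": [0,0,0.14],"gripper": 0.5},
  {"translation": [0.54,-0.78,-0.25],"angular": [0,0,0.14],"gripper": 0.5},
  {"translation": [0.52,-0.8,-0.25],"angular": [0,0,0.14],"gripper": 0.5},
  {"translation": [0.51,-0.81,-0.26],"angular": [0,0,0.14],"gripper": 0.5},
])

```text
t: 1.15
tool_pos: [0.3062, -0.311, 0.2794]
tool_rot: [-3.132, -0.242, 0.0]
contact_force: [0.7, -0.7, -0.4]
opening: 0.0428
grip_force: 0.0
```

>>> drive_tool([
  {"translation": [0.49,-0.81,-0.25],"angular": [0,0,0.14],"gripper": 0.5},
  {"translation": [0.47,-0.83,-0.25],"angular": [0,0,0.14],"gripper": 0.5},
  {"translation": [0.46,-0.83,-0.26],"angular": [0,0,0.14],"gripper": 0.5},
  {"translation": [0.44,-0.84,-0.25],"angular": [0,0,0.14],"gripper": 0.5},
  {"translation": [0.42,-0.85,-0.26],"angular": [0,0,0.14],"gripper": 0.5},
  {"translation": [0.41,-0.86,-0.25],"angular": [0,0,0.14],"gripper": 0.5},
  {"translation": [0.39,-0.87,-0.25],"angular": [0,0,0.14],"gripper": 0.5},
  {"translation": [0.37,-0.88,-0.26],"angular": [0,0,0.14],"gripper": 0.5},
])

```text
t: 2.15
tool_pos: [0.4203, -0.029, 0.3606]
tool_rot: [3.142, -0.002, -0.0]
contact_force: [-0.3, -0.5, 1.0]
opening: 0.0427
grip_force: 0.0
```

>>> drive_tool([
  {"translation": [0,0,0],"angular": [0,0,0],"gripper": 0.5},
  {"translation": [0,0,0],"angular": [0,0,0],"gripper": 0.5},
])

```text
t: 2.4
tool_pos: [0.4198, -0.0305, 0.3601]
tool_rot: [3.141, -0.001, -0.001]
contact_force: [1.0, 0.2, -0.7]
opening: 0.0426
grip_force: 0.0
```

Run:
```python
import pickle;from h import *
from station import ctrl
ims={n:ctrl.get_image(n) for n in("scene","side","wrist")}
pickle.dump(ims,open('ims2.pkl','wb'))
a=ims['wrist']['color'];b=cv2.resize(ims['scene']['color'][170:290,230:430],None,fx=3,fy=3)
cv2.imwrite('pics/w2.png',a[:,:,::-1]);cv2.imwrite('pics/s2.png',b[:,:,::-1])
for n in ims:
    W=cloud(ims[n])
    for z in((.125,.15),(.088,.1)):
        X=W[(abs(W[...,0]-.573)<.075)&(abs(W[...,1]+.01)<.105)&(W[...,2]>z[0])&(W[...,2]<z[1])]
        if len(X)>20:print(n,z,len(X),np.round(np.median(X,0),3),rect(X[:,:2]))
```

```text
scene (0.125, 0.15) 257 [ 0.568 -0.011  0.136] (array([569.3, -13.2]), array([117.7,  19.1]), 83.6)
scene (0.088, 0.1) 1433 [ 0.555 -0.003  0.095] (array([570.6, -14.4]), array([187.1, 124.1]), 81.9)
side (0.125, 0.15) 102 [0.577 0.01  0.137] (array([577. ,  -6.5]), array([115.4,  14.4]), 83.3)
side (0.088, 0.1) 974 [0.574 0.013 0.094] (array([576.9, -11.7]), array([193.5, 116.5]), 83.0)
wrist (0.125, 0.15) 1314 [ 0.574 -0.013  0.138] (array([575.5, -12.8]), array([117.1,  15.5]), 83.4)
wrist (0.088, 0.1) 10678 [ 0.572 -0.013  0.095] (array([575.9, -12.5]), array([182.5, 116.6]), 83.3)
```

View wrist.

View pics/w2.png

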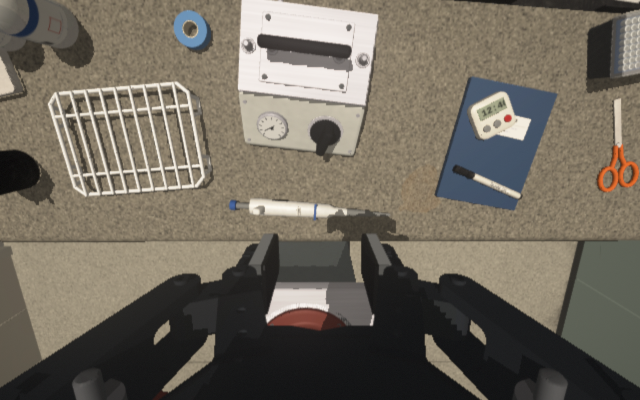

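Run:
```python
import pickle;from h import *
ims=pickle.load(open('ims2.pkl','rb'))
th=np.radians(-6.65);S=Ro.from_euler('z',th);c=np.array([.5757,-.0126,0])
o=c-S.apply([.04,0,0]);print('station',o)
pp=o+S.apply([-.062,-.04,.05]);ax=S.apply([-np.sin(np.radians(35)),0,np.cos(np.radians(35))]);up=S.apply([np.cos(np.radians(35)),0,np.sin(np.radians(35))]);rt=S.apply([0,-1,0])
for n in('wrist','side','scene'):
    m=ims[n];W=cloud(m);D=W-pp;h=D@ax;u=D@up;r=D@rt
    for lo,hi in((-.004,.004),(.006,.013),(.031,.044)):
        k=(np.hypot(u,r)<.032)&(h>lo)&(h<hi)
        if k.sum()<8:continue
        q=np.stack([r[k],u[k]],1);e=np.linalg.svd(q-q.mean(0),full_matrices=0)[2][0]
        print(n,lo,k.sum(),'h',np.round(np.median(h[k]),4),'ctr r,u',np.round(q.mean(0)*1000,1),rect(q),'cw from up',np.degrees(np.arctan2(e[0],e[1])))
    print(n,proj(m,pp+ax*.038))
```

```text
station [ 0.53596912 -0.00796784  0.        ]
wrist -0.004 387 h 0.0004 ctr r,u [-0.4 11.7] (array([0.2, 1.7]), array([60.1, 62.8]), 88.7) cw from up 88.36480640326671
wrist 0.006 361 h 0.0083 ctr r,u [-1.7  4.8] (array([-0.2,  1.3]), array([45.7, 47.3]), 85.0) cw from up 92.02806888406545
wrist 0.031 231 h 0.0368 ctr r,u [-0.1  3.5] (array([-0. ,  0.5]), array([45.8, 14.5]), 75.1) cw from up -164.27414219690007
wrist [323.64998935 145.57274349]
side -0.004 56 h -0.0002 ctr r,u [-16.4   2.9] (array([-10.1,   2. ]), array([62.4, 40.8]), 82.4) cw from up -170.5018206231746
side 0.006 54 h 0.0083 ctr r,u [-12.7   3.6] (array([-14.6,   3.5]), array([43.7, 24.5]), 78.0) cw from up -162.58339510200713
side 0.031 41 h 0.0348 ctr r,u [-6.6  1.5] (array([-5.9,  1.2]), array([43.4, 13.9]), 75.3) cw from up -161.76526893380432
side [355.96827526 198.59214366]
scene -0.004 108 h 0.0016 ctr r,u [-8.3  1.3] (array([-0.8, -0.9]), array([60.9, 61.5]), 57.2) cw from up 162.363211495167
scene 0.006 142 h 0.0102 ctr r,u [-4.7 -4.9] (array([-0.5, -4.7]), array([51., 59.]), 59.5) cw from up 125.50304564106854
scene 0.031 91 h 0.0389 ctr r,u [-0.5 -3.4] (array([-0.1, -3.8]), array([45.2, 14. ]), 75.1) cw from up -164.3471246861524
scene [342.04444678 228.66038518]
```

The wrist view shows the rack at (130,140), the tape at (190,30), the cover handle at (303,46) and the selector at (324,138) with its bar running from upper right to lower left. The bar measures about 15° clockwise of up-slope, which isn't a detent angle, so I'll check that more closely.

```bash
cat >> h.py <<'E'
th=np.radians(-6.65);S=Ro.from_euler('z',th);C=np.array([.5757,-.0126,.08])
s35,c35=np.sin(np.radians(35)),np.cos(np.radians(35))
pp=C+S.apply([-.102,-.04,-.03]);ax=S.apply([-s35,0,c35]);up=S.apply([c35,0,s35]);rt=S.apply([0,-1,0])
def bar(m,lo=.031,hi=.044):
    D=cloud(m)-pp;h=D@ax;u=D@up;r=D@rt;k=(np.hypot(u,r)<.03)&(h>lo)&(h<hi)
    if k.sum()<10:return None
    q=np.stack([r[k],u[k]],1)*1000;(c,s,a)=cv2.minAreaRect(q.astype(np.float32))
    if s[0]<s[1]:a+=90
    return k.sum(),np.round(c,1),np.round(s,1),'cw from up',round((90-a+90)%180-90,1),q
E
python3 - <<'E'
import pickle;from h import *
from station import ctrl
for f in('ims.pkl','ims2.pkl'):
    ims=pickle.load(open(f,'rb'))
    for n in('wrist','side','scene'):
        for lo in(.03,.035):
            b=bar(ims[n],lo);print(f,n,lo,b[:5] if b else b)
m=ims['wrist'];b=m['color'][100:175,280:380];d=bar(m)
b=cv2.convertScaleAbs(cv2.resize(b,None,fx=7,fy=7,interpolation=cv2.INTER_CUBIC),alpha=2.5,beta=10)
f=lambda X:tuple(int(x) for x in (proj(m,X)-[280,100])*7)
for k in range(6):
    a=np.radians(k*30-90);cv2.circle(b,f(pp+ax*.038+.03*(np.cos(a)*up+np.sin(a)*rt)),3,(255,0,0),-1)
cv2.imwrite('pics/k.png',b[:,:,::-1])
E
```

```text
ims.pkl wrist 0.03 None
ims.pkl wrist 0.035 None
ims.pkl side 0.03 (np.int64(45), array([-7.2,  1.1]), array([43. , 17.8]), 'cw from up', 9.4)
ims.pkl side 0.035 (np.int64(19), array([-5.2,  0.8]), array([42.9, 11.2]), 'cw from up', 14.7)
ims.pkl scene 0.03 (np.int64(64), array([ 1.5, -3.3]), array([41.9, 15.8]), 'cw from up', 16.6)
ims.pkl scene 0.035 (np.int64(52), array([-0.8, -0.6]), array([38.8, 11. ]), 'cw from up', 21.8)
ims2.pkl wrist 0.03 (np.int64(236), array([-0. ,  0.5]), array([45.8, 14.5]), 'cw from up', 14.9)
ims2.pkl wrist 0.035 (np.int64(187), array([-0.9,  0.1]), array([44.5, 13.6]), 'cw from up', 15.9)
ims2.pkl side 0.03 (np.int64(43), array([-5.9,  1.2]), array([43.4, 13.9]), 'cw from up', 14.7)
ims2.pkl side 0.035 (np.int64(19), array([-3.7,  2.6]), array([38.6, 13.1]), 'cw from up', 27.7)
ims2.pkl scene 0.03 (np.int64(93), array([-0.1, -3.8]), array([45.2, 14. ]), 'cw from up', 14.9)
ims2.pkl scene 0.035 (np.int64(84), array([-0.1, -3.8]), array([44.9, 13.5]), 'cw from up', 17.1)
```

View pics/k.png

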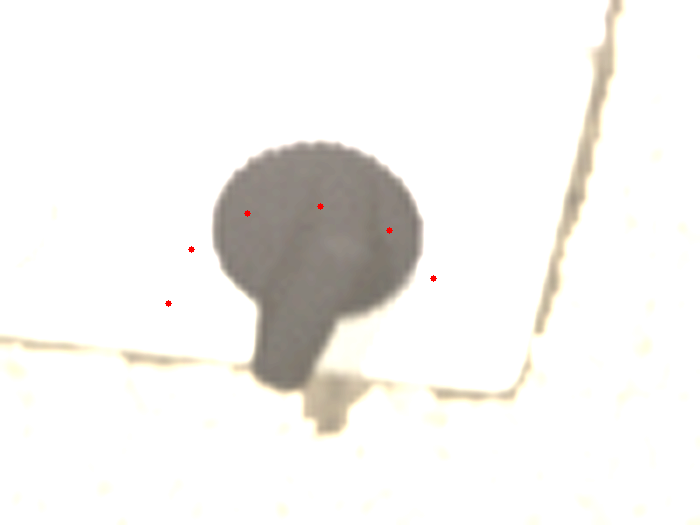

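```bash
cat >> h.py <<'E'
def grip_pose(cw,out):
    a=np.radians(cw);x=np.cos(a)*up+np.sin(a)*rt;z=-ax
    return pp+ax*out,Ro.from_matrix(np.stack([x,np.cross(z,x),z],1))
def now():
    from station import ctrl
    o=ctrl.get_obs();return o,o['tool_pos'],Ro.from_rotvec(o['tool_rot'])
E
python3 - <<'E'
from h import *
o,p,R=now()
p1,R1=grip_pose(15.3,.075);print(p1)
a=plan(p,R,p1,R1,8);print();p2,R2=grip_pose(15.3,.014);plan(*a,p2,R2,3)
E
```

```text
[ 0.42702528 -0.03553719  0.1114364 ]
([0.02, 0.01, 0.78], [0.04, 0.55, 0.33])
([-0.03, 0.02, 0.77], [0.04, 0.55, 0.33])
([-0.1, 0.03, 0.77], [0.05, 0.55, 0.33])
([-0.15, 0.03, 0.77], [0.04, 0.55, 0.33])
([-0.2, 0.05, 0.74], [0.04, 0.55, 0.33])
([-0.27, 0.07, 0.73], [0.04, 0.55, 0.33])
([-0.31, 0.08, 0.71], [0.05, 0.54, 0.33])
([-0.36, 0.1, 0.68], [0.04, 0.55, 0.33])

([0.0, 0.0, 0.51], [-0.0, 0.0, -0.0])
([0.0, 0.0, 0.51], [-0.0, 0.0, -0.0])
([0.0, 0.0, 0.51], [-0.0, 0.0, -0.0])
```

>>> drive_tool([
  {"translation": [0.02,0.01,0.78],"angular": [0.04,0.55,0.33],"gripper": 0.5},
  {"translation": [-0.03,0.02,0.77],"angular": [0.04,0.55,0.33],"gripper": 0.5},
  {"translation": [-0.1,0.03,0.77],"angular": [0.05,0.55,0.33],"gripper": 0.5},
  {"translation": [-0.15,0.03,0.77],"angular": [0.04,0.55,0.33],"gripper": 0.5},
  {"translation": [-0.2,0.05,0.74],"angular": [0.04,0.55,0.33],"gripper": 0.5},
  {"translation": [-0.27,0.07,0.73],"angular": [0.04,0.55,0.33],"gripper": 0.5},
  {"translation": [-0.31,0.08,0.71],"angular": [0.05,0.54,0.33],"gripper": 0.5},
  {"translation": [-0.36,0.1,0.68],"angular": [0.04,0.55,0.33],"gripper": 0.5},
])

```text
t: 3.55
tool_pos: [0.4353, -0.0362, 0.1097]
tool_rot: [-2.902, 0.565, -0.92]
contact_force: [-21.2, 1.6, -109.3]
opening: 0.0427
grip_force: 0.0
```

>>> drive_tool([
  {"translation": [0,0,0],"angular": [0,0,0],"gripper": 0.5},
  {"translation": [0,0,0],"angular": [0,0,0],"gripper": 0.5},
])

```text
t: 3.8
tool_pos: [0.4355, -0.0355, 0.1103]
tool_rot: [-2.903, 0.561, -0.92]
contact_force: [-0.2, 0.2, -0.6]
opening: 0.0425
grip_force: 0.0
```

Run:
```python
from h import *
o,p,R=now();print(o['q'])
p1,R1=grip_pose(15.3,.075);print((p-p1)*1000,np.degrees((R.inv()*R1).as_rotvec()))
p2,R2=grip_pose(15.3,.014);plan(p,R,p2,R2,4)
from station import ctrl
m=ctrl.get_image('wrist');cv2.imwrite('pics/w3.png',m['color'][:,:,::-1])
b=bar(m);print(b and b[:5])
```

```text
[-0.34849467 -1.01019336  2.5836006   0.15905728  0.98202716  1.55574361]
[ 8.48258088  0.06131757 -1.1496446 ] [0.04883468 0.34259846 0.05237396]
([-0.03, 0.02, 0.35], [0.0, 0.01, 0.0])
([-0.04, 0.01, 0.34], [0.0, 0.01, 0.0])
([-0.03, 0.02, 0.35], [0.0, 0.01, 0.0])
([-0.04, 0.01, 0.34], [0.01, 0.01, 0.01])
(np.int64(1028), array([0.1, 0.2]), array([44.8, 13.1]), 'cw from up', 15.0)
```

View pics/w3.png

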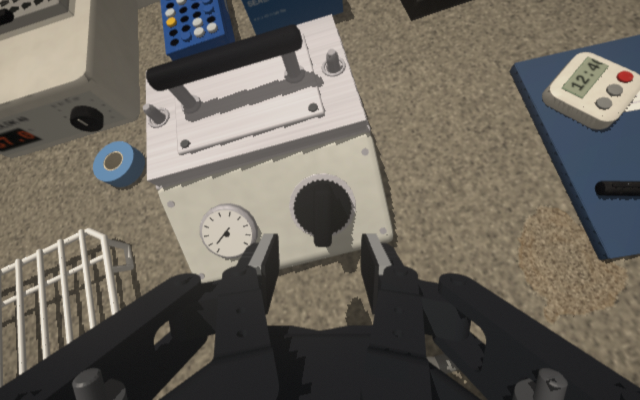

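The wrist view shows the selector at (322,210), centred between the fingers at (265,265) and (375,265). Joints 2 and 3 are at their limits, but the approach moves away from them, so I'll go on slowly.

>>> drive_tool([
  {"translation": [-0.03,0.02,0.25],"angular": [0,0.01,0],"gripper": 0.5},
  {"translation": [-0.03,0.02,0.25],"angular": [0,0.01,0],"gripper": 0.5},
  {"translation": [0,0,0],"angular": [0,0,0],"gripper": 0.5},
])

```text
t: 4.22
tool_pos: [0.4445, -0.0369, 0.0913]
tool_rot: [-2.902, 0.561, -0.922]
contact_force: [-0.4, -0.1, -0.8]
opening: 0.0429
grip_force: 0.0
```

Run:
```python
from h import *
o,p,R=now();print(o['q'])
p2,R2=grip_pose(15.3,.014);print((p-p2)@np.stack([up,rt,ax],1)*1000);plan(p,R,p2,R2,4)
```

```text
[-0.34229    -0.93444882  2.58372667  0.16431414  0.90488848  1.54776325]
[ 2.76790843 -0.64783009 34.44691078]
([-0.01, 0.01, 0.22], [0.0, 0.01, 0.0])
([-0.02, 0.01, 0.21], [0.0, 0.01, 0.0])
([-0.01, 0.01, 0.22], [0.0, 0.01, 0.01])
([-0.02, 0.0, 0.21], [0.0, 0.0, -0.0])
```

>>> drive_tool([
  {"translation": [-0.01,0.01,0.22],"angular": [0,0.01,0],"gripper": 0.5},
  {"translation": [-0.02,0.01,0.21],"angular": [0,0.01,0],"gripper": 0.5},
  {"translation": [-0.01,0.01,0.22],"angular": [0,0,0],"gripper": 0.5},
  {"translation": [-0.02,0,0.21],"angular": [0,0,0],"gripper": 0.5},
  {"translation": [0,0,0],"angular": [0,0,0],"gripper": 0.5},
])

```text
t: 4.85
tool_pos: [0.4618, -0.0394, 0.0616]
tool_rot: [-2.901, 0.561, -0.926]
contact_force: [0.1, 0.1, -0.0]
opening: 0.0429
grip_force: 0.0
```

Run:
```python
from h import *
o,p,R=now();print(o['q'])
p2,R2=grip_pose(15.3,.014);print((p-p2)@np.stack([up,rt,ax],1)*1000);plan(p,R,p2,R2,1)
```

```text
[-0.32941592 -0.78427966  2.56701818  0.17547102  0.76824377  1.53413776]
[ 0.09099921 -0.20106467  0.10432395]
([-0.0, 0.01, 0.0], [0.0, 0.01, 0.01])
```

>>> drive_tool([
  {"translation": [0,0,0],"angular": [0,0,0],"gripper": 0},
  {"translation": [0,0,0],"angular": [0,0,0],"gripper": 0},
  {"translation": [0,0,0],"angular": [0,0,0],"gripper": 0},
  {"translation": [0,0,0],"angular": [0,0,0],"gripper": 0},
], force=25)

```text
t: 5.35
tool_pos: [0.4626, -0.0397, 0.0635]
tool_rot: [-2.9, 0.561, -0.931]
contact_force: [0.1, -0.9, 0.2]
opening: 0.0001
grip_force: 0.0
```

>>> drive_tool([
  {"translation": [0,0,0],"angular": [0,0,-0.94],"gripper": 0},
  {"translation": [0,0,0],"angular": [0,0,-0.94],"gripper": 0},
  {"translation": [0,0,0],"angular": [0,0,-0.94],"gripper": 0},
  {"translation": [0,0,0],"angular": [0,0,-0.94],"gripper": 0},
  {"translation": [0,0,0],"angular": [0,0,-0.94],"gripper": 0},
  {"translation": [0,0,0],"angular": [0,0,-0.94],"gripper": 0},
  {"translation": [0,0,0],"angular": [0,0,0],"gripper": 0},
])

```text
t: 6.22
tool_pos: [0.4625, -0.0397, 0.0633]
tool_rot: [2.77, 0.567, 0.849]
contact_force: [-0.2, -0.6, 0.4]
opening: 0.0001
grip_force: 0.0
```

Run:
```python
from h import *
o,p,R=now();print(o['q'],o['wrist_torque'],o['wrist_torque']@ax)
p2,R2=grip_pose(-30,.014);print((p-p2)@np.stack([up,rt,ax],1)*1000,np.degrees((R.inv()*R2).as_rotvec()))
from station import ctrl
for n in('side','scene','wrist'):
  b=bar(ctrl.get_image(n));print(n,b and b[:5])
```

```text
[-0.32965537 -0.78715907  2.56635519  0.17544834  0.76857657  0.74826723] [0.07894366 0.27779914 0.02181443] -0.008654150669979977
[1.67998309 0.05772206 1.11169524] [ 0.06366042 -0.05350949 -0.19998651]
side (np.int64(41), array([-6.5,  1. ]), array([44.4, 14. ]), 'cw from up', 8.9)
scene (np.int64(30), array([ -3.3, -18.6]), array([15.5, 13.9]), 'cw from up', 1.4)
wrist (np.int64(802), array([-0.6, -0.2]), array([45.6, 14.2]), 'cw from up', 16.2)
```

Run:
```python
from h import *
from station import ctrl
a=ctrl.get_image('wrist')['color'];s=ctrl.get_image('side')
b=cv2.resize(s['color'][170:250,290:400],(640,465),interpolation=cv2.INTER_CUBIC)
cv2.imwrite('pics/w4.png',np.hstack([cv2.resize(a,(480,300)),cv2.resize(b,(320,300))])[:,:,::-1])
```

```text
(no output)
```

View pics/w4.png

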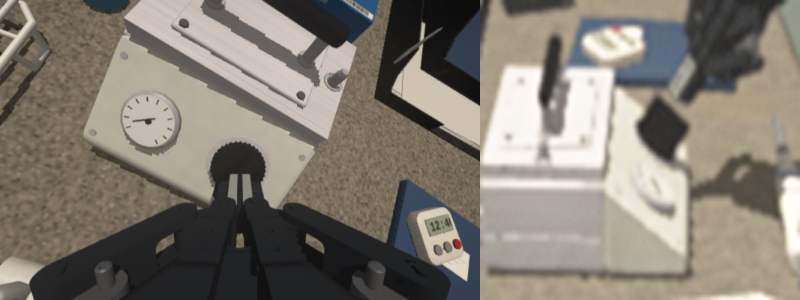

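The side view shows the closed fingertips ending just above the bar's outer face, so they closed in front of it and missed. I'll compare the reported TCP with where the cameras put the fingertips.

Run:
```python
from h import *
from station import ctrl
o,p,R=now();print(p,R.apply([0,0,1]),-ax)
for n in('side','scene','wrist'):
    m=ctrl.get_image(n);W=cloud(m);D=R.inv().apply((W-p).reshape(-1,3)).reshape(W.shape)*1000
    print(n,'tcp px',proj(m,p),'axis38 px',proj(m,pp+ax*.038))
    for z in range(-70,30,8):
        k=(abs(D[...,0])<28)&(abs(D[...,1])<30)&(D[...,2]>=z)&(D[...,2]<z+8)
        if k.sum()>3:
            q=D[k];print('  z',z,k.sum(),'x',np.round(np.percentile(q[:,0],[2,50,98])),'y',np.round(np.percentile(q[:,1],[2,50,98])),'col',np.median(m['color'][k],0))
```

```text
[ 0.46246969 -0.03971841  0.06324502] [ 0.5706125  -0.06700685 -0.81848119] [ 0.56971746 -0.06642244 -0.81915204]
side tcp px [351.1376095  203.85078464] axis38 px [355.96827526 198.59214366]
  z -70 25 x [-4. 10. 16.] y [-16.  -8.   9.] col [113. 118. 118.]
  z -62 21 x [-2.  9. 14.] y [-17.  -9.  10.] col [106. 104.  98.]
  z -54 26 x [-4.  8. 13.] y [-16.  -9.  11.] col [122.  118.  105.5]
  z -46 23 x [-3.  9. 15.] y [-15.  -9.  11.] col [118. 110. 106.]
  z -38 14 x [-7.  8. 13.] y [-9. -5.  7.] col [150. 143. 125.]
  z -30 4 x [-4.  3. 16.] y [-19.  -2.   5.] col [75.  69.5 63.5]
  z -22 47 x [-15.   4.  18.] y [-23.  -7.  10.] col [52. 49. 47.]
  z -14 35 x [-11.   4.  18.] y [-24.  -9.   9.] col [51. 49. 46.]
  z -6 39 x [-14.   1.  20.] y [-23.  -8.   7.] col [51. 49. 45.]
  z 2 62 x [-13.   8.  25.] y [-27. -11.   8.] col [52. 49. 46.]
  z 10 67 x [-26.  17.  27.] y [-30. -18.  28.] col [206. 198. 184.]
scene tcp px [339.63981499 231.19905637] axis38 px [342.04444678 228.66038518]
  z -30 22 x [-22. -15. -11.] y [-20. -14.  -4.] col [20.5 20.  21. ]
  z -22 11 x [-23. -16. 
[... 432 characters left out ...]
6.  0.  7.] col [61. 59. 56.]
  z -62 448 x [ 6. 10. 11.] y [-13.   0.  13.] col [49.  48.5 48. ]
  z -54 429 x [ 6.  7. 11.] y [-13.   0.  13.] col [50. 49. 49.]
  z -46 310 x [ 6. 11. 11.] y [-12.   1.  13.] col [54.5 53.  51. ]
  z -38 25 x [11. 11. 11.] y [-6. -1.  6.] col [114. 111. 105.]
  z -30 385 x [-9.  9. 16.] y [-17.   9.  16.] col [40. 39. 37.]
  z -22 468 x [-13.  10.  17.] y [-20.   4.  17.] col [39. 37. 35.]
  z -14 249 x [-10.   8.  18.] y [-19.  -2.  16.] col [37. 36. 33.]
  z -6 222 x [-10.   8.  18.] y [-19.  -2.  16.] col [38. 36. 34.]
  z 2 1757 x [-11.   9.  22.] y [-24.  -9.  21.] col [43. 41. 38.]
  z 10 2638 x [-26.  17.  28.] y [-30.   8.  30.] col [176. 170. 155.]
```

Run:
```python
from h import *
from station import ctrl
import pickle
o,p,R=now()
for n,xa in(('wrist',(8,13)),('side',(-12,14))):
    m=ctrl.get_image(n);W=cloud(m);D=R.inv().apply((W-p).reshape(-1,3)).reshape(W.shape)*1000
    k=(D[...,0]>xa[0])&(D[...,0]<xa[1])&(abs(D[...,1])<14)
    print(n,[(z,int((k&(D[...,2]>=z)&(D[...,2]<z+2)).sum())) for z in range(-60,-16,2)])
# earlier, open 43 mm in air: ims2 (tool at .4198,-.0305,.3601 down)
m=pickle.load(open('ims2.pkl','rb'))
p=np.array([.4198,-.0305,.3601]);R=Ro.from_matrix([[1,0,0],[0,-1,0],[0,0,-1.]])
for n in m:
    W=cloud(m[n]);D=R.inv().apply((W-p).reshape(-1,3)).reshape(W.shape)*1000
    k=(abs(D[...,0])<16)&(abs(D[...,1])<50)
    print(n,[(z,int((k&(D[...,2]>=z)&(D[...,2]<z+4)).sum())) for z in range(-80,20,4)])
```

```text
wrist [(-60, 52), (-58, 61), (-56, 59), (-54, 56), (-52, 46), (-50, 44), (-48, 48), (-46, 52), (-44, 37), (-42, 50), (-40, 33), (-38, 24), (-36, 1), (-34, 0), (-32, 0), (-30, 0), (-28, 0), (-26, 7), (-24, 160), (-22, 44), (-20, 18), (-18, 13)]
side [(-60, 7), (-58, 4), (-56, 7), (-54, 5), (-52, 6), (-50, 5), (-48, 4), (-46, 3), (-44, 7), (-42, 5), (-40, 4), (-38, 6), (-36, 4), (-34, 3), (-32, 3), (-30, 0), (-28, 0), (-26, 0), (-24, 0), (-22, 12), (-20, 6), (-18, 6)]
scene [(-80, 32), (-76, 27), (-72, 36), (-68, 37), (-64, 34), (-60, 33), (-56, 35), (-52, 37), (-48, 34), (-44, 25), (-40, 20), (-36, 6), (-32, 0), (-28, 0), (-24, 0), (-20, 0), (-16, 0), (-12, 0), (-8, 0), (-4, 0), (0, 0), (4, 0), (8, 0), (12, 0), (16, 0)]
side [(-80, 15), (-76, 13), (-72, 18), (-68, 14), (-64, 18), (-60, 16), (-56, 17), (-52, 15), (-48, 16), (-44, 16), (-40, 14), (-36, 8), (-32, 0), (-28, 0), (-24, 0), (-20, 0), (-16, 0), (-12, 0), (-8, 0), (-4, 0), (0, 0), (4, 0), (8, 0), (12, 0), (16, 0)]
wrist [(-80, 523), (-76, 314), (-72, 674), (-68, 334), (-64, 394), (-60, 349), (-56, 317), (-52, 319), (-48, 273), (-44, 230), (-40, 134), (-36, 26), (-32, 0), (-28, 0), (-24, 0), (-20, 0), (-16, 0), (-12, 0), (-8, 0), (-4, 0), (0, 0), (4, 0), (8, 0), (12, 0), (16, 0)]
```

All three cameras put the real fingertips about 35 mm behind the reported TCP, both in open air and here. I'll apply that offset from now on: reopen, turn back, go in 35 mm deeper and watch the force.

```bash
cat >> h.py <<'E'
TIP=.035  # real fingertips lie this far behind the reported TCP
E
python3 - <<'E'
from h import *
o,p,R=now()
p1,R1=grip_pose(15.2,.016);a=plan(p,R,p1,R1,6);print();p2,R2=grip_pose(15.2,.014-TIP);print(p2);plan(*a,p2,R2,4)
E
```

```text
([-0.01, -0.0, -0.0], [0.0, -0.0, 0.94])
([-0.0, -0.01, -0.01], [0.0, -0.0, 0.94])
([-0.01, 0.0, -0.0], [0.0, -0.0, 0.94])
([-0.0, 0.0, -0.01], [0.0, -0.01, 0.94])
([-0.01, 0.0, -0.0], [0.0, 0.0, 0.94])
([-0.01, 0.0, -0.0], [0.0, 0.0, 0.93])

[ 0.48171815 -0.04191375  0.03279781]
([0.0, 0.0, 0.23], [0.0, 0.0, 0.0])
([0.0, 0.0, 0.23], [0.0, 0.0, 0.0])
([0.0, 0.0, 0.23], [0.0, 0.0, 0.0])
([0.0, 0.0, 0.23], [0.0, 0.0, 0.0])
```

>>> drive_tool([
  {"translation": [0,0,0],"angular": [0,0,0.94],"gripper": 0.5},
  {"translation": [-0.01,0,0],"angular": [0,0,0.94],"gripper": 0.5},
  {"translation": [-0.01,0,0],"angular": [0,0,0.94],"gripper": 0.5},
  {"translation": [-0.01,0,0],"angular": [0,0,0.94],"gripper": 0.5},
  {"translation": [-0.01,0,0],"angular": [0,0,0.94],"gripper": 0.5},
  {"translation": [0,0,0],"angular": [0,0,0.93],"gripper": 0.5},
  {"translation": [0,0,0.2],"angular": [0,0,0],"gripper": 0.5},
  {"translation": [0,0,0.2],"angular": [0,0,0],"gripper": 0.5},
])

```text
t: 7.72
tool_pos: [0.4706, -0.041, 0.0493]
tool_rot: [-2.901, 0.559, -0.932]
contact_force: [-0.1, 0.1, 0.3]
opening: 0.043
grip_force: 0.0
```

>>> drive_tool([
  {"translation": [0,0,0.15],"angular": [0,0,0],"gripper": 0.5},
  {"translation": [0,0,0.15],"angular": [0,0,0],"gripper": 0.5},
  {"translation": [0,0,0.15],"angular": [0,0,0],"gripper": 0.5},
  {"translation": [0,0,0],"angular": [0,0,0],"gripper": 0.5},
])

```text
t: 8.22
tool_pos: [0.4803, -0.042, 0.0338]
tool_rot: [-2.901, 0.559, -0.929]
contact_force: [0.6, -0.5, -0.6]
opening: 0.0427
grip_force: 0.0
```

Run:
```python
from h import *
from station import ctrl
o,p,R=now();print(o['contact_force'],o['opening'])
p2,R2=grip_pose(15.2,.014-TIP);print((p-p2)@np.stack([up,rt,ax],1)*1000,np.degrees((R.inv()*R2).as_rotvec()))
m=ctrl.get_image('wrist');W=cloud(m);D=R.inv().apply((W-p).reshape(-1,3)).reshape(W.shape)*1000
for z in range(-66,-10,8):
    k=(abs(D[...,0])<14)&(abs(D[...,1])<40)&(D[...,2]>=z)&(D[...,2]<z+8);print(z,np.histogram(D[k][:,1],np.arange(-40,41,8))[0])
```

```text
[ 0.62868824 -0.4941612  -0.59294704] 0.042697091879914106
[-0.52088468  0.25471857  1.62183305] [0.01239574 0.01205317 0.0437385 ]
-66 [ 38 115 218   0  77  63   0 209 106  54]
-58 [ 42  98 181   0 824 754   0 169 104  57]
-50 [ 31  82 165   0   0   0   0 144  79  44]
-42 [ 1 23 96  0  0  0  0 97 33  2]
-34 [  0   0 495 641   0   3 708 522   0   0]
-26 [368 226  58   0   0   0   0  86 234 353]
-18 [2 1 0 0 0 0 0 0 0 1]
```

The bar now lies centred between the fingers, about 20 mm deep. Closing and turning 45° anticlockwise.

>>> drive_tool([
  {"translation": [0,0,0],"angular": [0,0,0],"gripper": 0},
  {"translation": [0,0,0],"angular": [0,0,0],"gripper": 0},
  {"translation": [0,0,0],"angular": [0,0,0],"gripper": 0},
  {"translation": [0,0,0],"angular": [0,0,0],"gripper": 0},
], force=25)

```text
t: 8.78
tool_pos: [0.4808, -0.0416, 0.035]
tool_rot: [-2.9, 0.558, -0.931]
contact_force: [-2.0, 5.2, 3.0]
opening: 0.0133
grip_force: 27.7
```

Run:
```python
from h import *
o,p,R=now();print(o['opening'],o['grip_force'],o['contact_force'],o['wrist_torque']@ax)
p2,R2=grip_pose(15.2,.014-TIP);print((p-p2)@np.stack([up,rt,ax],1)*1000,np.degrees((R.inv()*R2).as_rotvec()))
```

```text
0.013284128299806484 27.70299106836319 [-2.03190722  5.2109883   3.03381065] 0.06689105518302346
[ 0.45255476 -0.1688166   2.33172687] [-0.05851059 -0.07651822  0.04043495]
```

Held at 13.3 mm, which matches the 14 mm bar. Turning.

>>> drive_tool([
  {"translation": [0,0,0],"angular": [0,0,-0.9],"gripper": 0},
  {"translation": [0,0,0],"angular": [0,0,-0.9],"gripper": 0},
  {"translation": [0,0,0],"angular": [0,0,-0.9],"gripper": 0},
  {"translation": [0,0,0],"angular": [0,0,-0.9],"gripper": 0},
])

```text
t: 9.28
tool_pos: [0.4809, -0.0411, 0.035]
tool_rot: [2.893, 0.182, 0.903]
contact_force: [-0.2, 9.5, 3.8]
opening: 0.0136
grip_force: 27.6
```

>>> drive_tool([
  {"translation": [0,0,0],"angular": [0,0,-0.7],"gripper": 0},
  {"translation": [0,0,0],"angular": [0,0,-0.7],"gripper": 0},
  {"translation": [0,0,0],"angular": [0,0,-0.65],"gripper": 0},
  {"translation": [0,0,0],"angular": [0,0,0],"gripper": 0},
])

```text
t: 9.78
tool_pos: [0.4808, -0.0407, 0.0349]
tool_rot: [2.77, 0.574, 0.85]
contact_force: [-0.2, 10.3, 3.8]
opening: 0.0135
grip_force: 27.7
```

Run:
```python
from h import *
o,p,R=now();print(o['opening'],o['contact_force'],o['wrist_torque']@ax)
p2,R2=grip_pose(-30,.014-TIP);print((p-p2)@np.stack([up,rt,ax],1)*1000,np.degrees((R.inv()*R2).as_rotvec()))
from station import ctrl
for n in('side','scene','wrist'):
  b=bar(ctrl.get_image(n));print(n,b and b[:5])
```

```text
0.01347316665551384 [-0.24189046 10.31840008  3.84478057] -0.0329630664378453
[ 0.37986556 -1.06147155  2.33101321] [-0.0878722  -0.14542832  0.00673161]
side (np.int64(59), array([-8.1,  2.1]), array([34.7, 30.1]), 'cw from up', 9.6)
scene (np.int64(34), array([-2.8, -5.4]), array([17.2, 45.3]), 'cw from up', -32.3)
wrist (np.int64(3511), array([-1.1, -0.2]), array([39.6, 39. ]), 'cw from up', 12.2)
```

>>> drive_tool([
  {"translation": [0,0,0],"angular": [0,0,0],"gripper": 0.5},
  {"translation": [0,0,0],"angular": [0,0,0],"gripper": 0.5},
  {"translation": [0,0,0],"angular": [0,0,0],"gripper": 0.5},
  {"translation": [0,0,-0.4],"angular": [0,0,0],"gripper": 0.5},
  {"translation": [0,0,-0.5],"angular": [0,0,0],"gripper": 0.5},
  {"translation": [0,0,-0.3],"angular": [0,0,0],"gripper": 0.5},
  {"translation": [0,0,0],"angular": [0,0,0],"gripper": 0.5},
])

```text
t: 10.8
tool_pos: [0.4538, -0.0394, 0.0751]
tool_rot: [2.765, 0.572, 0.851]
contact_force: [1.1, -0.1, -0.5]
opening: 0.0429
grip_force: 0.0
```

Run:
```python
from h import *
from station import ctrl
for n in('side','scene','wrist'):
  b=bar(ctrl.get_image(n));print(n,b and b[:5])
o,p,R=now();print(o['q'])
```

```text
side (np.int64(35), array([-6.4, -0.1]), array([14.4, 44. ]), 'cw from up', -33.6)
scene (np.int64(34), array([  7. , -17.8]), array([14.1, 14.3]), 'cw from up', -32.4)
wrist (np.int64(1560), array([-0.7, -0.1]), array([14. , 45.2]), 'cw from up', -29.9)
[-0.33824922 -0.85950916  2.58276918  0.17215759  0.82629481  0.74625123]
```

The bar stays at −30°, but it started at +15°, so the detents may be offset from the stated zero. If they are, −30° would be a balance point between two clicks. To test it, I'll regrip, move it 8° clockwise, release and see where it snaps.

>>> drive_tool([
  {"translation": [0,0.02,0.4],"angular": [0,0,0],"gripper": 0.5},
  {"translation": [0,0,0.4],"angular": [0,0,0],"gripper": 0.5},
  {"translation": [0,0,0.4],"angular": [0,0,0],"gripper": 0.3},
  {"translation": [0,0,0],"angular": [0,0,0],"gripper": 0},
  {"translation": [0,0,0],"angular": [0,0,0],"gripper": 0},
  {"translation": [0,0,0],"angular": [0,0,0],"gripper": 0},
  {"translation": [0,0,0],"angular": [0,0,0.5],"gripper": 0},
  {"translation": [0,0,0],"angular": [0,0,0.5],"gripper": 0},
])

```text
t: 11.95
tool_pos: [0.479, -0.0419, 0.0315]
tool_rot: [2.84, 0.379, 0.873]
contact_force: [24.2, 1.0, -24.6]
opening: 0.0134
grip_force: 24.7
```

>>> drive_tool([
  {"translation": [0,0,0],"angular": [0,0,0],"gripper": 0},
  {"translation": [0,0,0],"angular": [0,0,0],"gripper": 0.5},
  {"translation": [0,0,0],"angular": [0,0,0],"gripper": 0.5},
  {"translation": [0,0,0],"angular": [0,0,0],"gripper": 0.5},
  {"translation": [0,0,-0.4],"angular": [0,0,0],"gripper": 0.5},
  {"translation": [0,0,-0.4],"angular": [0,0,0],"gripper": 0.5},
  {"translation": [0,0,-0.4],"angular": [0,0,0],"gripper": 0.5},
  {"translation": [0,0,0],"angular": [0,0,0],"gripper": 0.5},
])

```text
t: 12.95
tool_pos: [0.4544, -0.0401, 0.0762]
tool_rot: [2.831, 0.383, 0.881]
contact_force: [-0.2, 0.3, 0.4]
opening: 0.0424
grip_force: 0.0
```

Run:
```python
from h import *
from station import ctrl
for n in('side','wrist'):
  b=bar(ctrl.get_image(n));print(n,b and b[:5])
o,p,R=now();p2,R2=grip_pose(-30,.014-TIP);print((p-p2)@np.stack([up,rt,ax],1)*1000,np.degrees((R.inv()*R2).as_rotvec()))
```

```text
side (np.int64(36), array([-4.4,  0. ]), array([16.1, 40.4]), 'cw from up', -24.7)
wrist (np.int64(1560), array([-0.6, -0. ]), array([14. , 45.4]), 'cw from up', -24.8)
[ 0.67545261  1.10467127 50.01802165] [ 0.07942722 -0.07813852 -7.94686259]
```

>>> drive_tool([
  {"translation": [0,0.02,0.4],"angular": [0,0,-0.3],"gripper": 0.5},
  {"translation": [0,0,0.4],"angular": [0,0,0],"gripper": 0.5},
  {"translation": [0,0,0.32],"angular": [0,0,0],"gripper": 0.3},
  {"translation": [0,0,0],"angular": [0,0,0],"gripper": 0},
  {"translation": [0,0,0],"angular": [0,0,0],"gripper": 0},
  {"translation": [0,0,0],"angular": [0,0,0],"gripper": 0},
])

```text
t: 13.8
tool_pos: [0.4774, -0.0418, 0.0342]
tool_rot: [2.822, 0.44, 0.864]
contact_force: [17.4, 4.6, -16.2]
opening: 0.013
grip_force: 26.4
```

>>> drive_tool([
  {"translation": [0,0,0],"angular": [0,0,-0.8],"gripper": 0},
  {"translation": [0,0,0],"angular": [0,0,-0.8],"gripper": 0},
  {"translation": [0,0,0],"angular": [0,0,-0.8],"gripper": 0},
  {"translation": [0,0,0],"angular": [0,0,-0.8],"gripper": 0},
  {"translation": [0,0,0],"angular": [0,0,-0.8],"gripper": 0},
  {"translation": [0,0,0],"angular": [0,0,-0.8],"gripper": 0},
  {"translation": [0,0,0],"angular": [0,0,0],"gripper": 0},
])

```text
t: 14.68
tool_pos: [0.478, -0.0428, 0.0348]
tool_rot: [2.39, 1.275, 0.701]
contact_force: [21.0, 0.1, -21.5]
opening: 0.0133
grip_force: 25.9
```

```bash
cat > st.py <<'E'
from h import *
from station import ctrl
o,p,R=now();print(o['opening'],o['contact_force'],o['wrist_torque'],'axis torque',o['wrist_torque']@ax)
p2,R2=grip_pose(0,.014-TIP);print((p-p2)@np.stack([up,rt,ax],1)*1000,np.degrees((R2.inv()*R).as_rotvec()))
for n in('side','scene','wrist'):
  b=bar(ctrl.get_image(n),.034,.042);print(n,b and b[:5])
E
python3 st.py
```

```text
0.013326169392374076 [ 21.01992989   0.05801075 -21.50291773] [ 0.12134972 -0.69977115  0.05547982] axis torque -0.07016915485763875
[-1.81358007  1.27861881  3.74325159] [ 4.60644964e-02 -2.68044525e-02 -6.27789338e+01]
side (np.int64(49), array([-6.6, -0.7]), array([33.3, 35.6]), 'cw from up', -19.9)
scene (np.int64(37), array([-12.9,   1.4]), array([26.4, 17.5]), 'cw from up', 23.5)
wrist (np.int64(3131), array([-1. , -0.5]), array([36.3, 39.8]), 'cw from up', -22.6)
```

>>> drive_tool([
  {"translation": [0.02,0,0.04],"angular": [0,0,-0.6],"gripper": 0},
  {"translation": [0,0,0.02],"angular": [0,0,-0.6],"gripper": 0},
  {"translation": [0,0,0],"angular": [0,0,-0.6],"gripper": 0},
  {"translation": [0,0,0],"angular": [0,0,0],"gripper": 0},
])

```text
t: 15.32
tool_pos: [0.4788, -0.0429, 0.0348]
tool_rot: [2.176, 1.546, 0.617]
contact_force: [-31.7, -1.4, 22.3]
opening: 0.0134
grip_force: 35.1
```

```bash
python3 st.py
```

```text
0.01344893623187215 [-31.73542946  -1.39251146  22.33539594] [-0.4334724   2.65742043 -0.51875135] axis torque -0.0014670899207255284
[-1.18061752  1.34361506  3.24554615] [  0.21722163  -0.34314502 -77.44841068]
side (np.int64(45), array([-5.7,  1.9]), array([33.9, 35.4]), 'cw from up', -37.9)
scene (np.int64(44), array([-7.8, -3. ]), array([23.8, 28.2]), 'cw from up', -39.7)
wrist (np.int64(3143), array([-0.7, -0.5]), array([36.6, 39.2]), 'cw from up', -36.3)
```

>>> drive_tool([
  {"translation": [0,0,-0.04],"angular": [0,0,-0.6],"gripper": 0},
  {"translation": [0,0,0],"angular": [0,0,-0.6],"gripper": 0},
  {"translation": [0,0,0],"angular": [0,0,0],"gripper": 0},
])

```text
t: 15.85
tool_pos: [0.4788, -0.043, 0.0352]
tool_rot: [2.018, 1.701, 0.567]
contact_force: [6.6, -4.0, -8.3]
opening: 0.0133
grip_force: 28.4
```

```bash
python3 st.py
```

```text
0.013327479745306818 [ 6.63189422 -3.99196997 -8.3448483 ] [-0.50736349  0.25012677 -0.12816645] axis torque 0.20068006351570034
[-0.93503288  1.4135924   3.58156633] [ 2.27270251e-03 -1.27421557e-01 -8.69205942e+01]
side (np.int64(50), array([-3.3,  1.9]), array([38.1, 34.7]), 'cw from up', 48.9)
scene (np.int64(53), array([-10.1,  -1.8]), array([37.9, 22. ]), 'cw from up', 8.1)
wrist (np.int64(3136), array([-1. , -0.7]), array([36.6, 39.4]), 'cw from up', -46.0)
```

>>> drive_tool([
  {"translation": [0,0,0],"angular": [0,0,-0.4],"gripper": 0},
  {"translation": [0,0,0],"angular": [0,0,0],"gripper": 0},
])

```text
t: 16.25
tool_pos: [0.4788, -0.043, 0.0353]
tool_rot: [1.965, 1.75, 0.549]
contact_force: [6.9, -3.1, -8.6]
opening: 0.0133
grip_force: 28.4
```

```bash
python3 st.py
```

```text
0.01330052219032966 [ 6.87486619 -3.09204826 -8.64284271] [-0.44157481  0.18381504 -0.4301107 ] axis torque -0.08854372954568995
[-0.83703262  1.42699673  3.58096161] [ 5.96437531e-05 -1.15764660e-01 -9.00508064e+01]
side (np.int64(46), array([-6.3,  1.1]), array([38.1, 32.2]), 'cw from up', 58.9)
scene (np.int64(58), array([-9.3, -2.2]), array([38.9, 24.7]), 'cw from up', 9.3)
wrist (np.int64(3145), array([-0.9, -1. ]), array([36.2, 40. ]), 'cw from up', -49.0)
```

>>> drive_tool([
  {"translation": [0,0,0],"angular": [0,0,-0.5],"gripper": 0},
  {"translation": [0,0,0],"angular": [0,0,-0.1],"gripper": 0},
  {"translation": [0,0,0],"angular": [0,0,0],"gripper": 0},
])

```text
t: 16.77
tool_pos: [0.4789, -0.0425, 0.0355]
tool_rot: [1.886, 1.822, 0.523]
contact_force: [4.4, -3.3, -9.1]
opening: 0.0135
grip_force: 60.1
```

```bash
python3 st.py
```

```text
0.013540947067446123 [ 4.39858665 -3.32573013 -9.06832138] [ 0.41294304  0.45165731 -1.28128066] axis torque -1.2548243555857128
[-0.72426496  0.94130905  3.76847783] [ 8.06733227e-02 -6.23389417e-02 -9.46652062e+01]
side (np.int64(43), array([-3.5,  1.5]), array([37.2, 35.1]), 'cw from up', 37.1)
scene (np.int64(58), array([-4.7, -4.8]), array([29.5, 33.1]), 'cw from up', -42.8)
wrist (np.int64(3047), array([-1., -1.]), array([35.9, 40. ]), 'cw from up', -50.9)
```

The end stop is at about −90°: torque rises to 1.25 N m beyond it. That confirms the stated zero, so vent is −30°. Turning back 64.8°.

>>> drive_tool([
  {"translation": [0,0,0],"angular": [0,0,0.9],"gripper": 0},
  {"translation": [0,0,0],"angular": [0,0,0.9],"gripper": 0},
  {"translation": [0,0,0],"angular": [0,0,0.9],"gripper": 0},
  {"translation": [0,0,0],"angular": [0,0,0.9],"gripper": 0},
  {"translation": [0,0,0],"angular": [0,0,0.9],"gripper": 0},
  {"translation": [0,0,0],"angular": [0,0,0.9],"gripper": 0},
  {"translation": [0,0,0],"angular": [0,0,0.9],"gripper": 0},
  {"translation": [0,0,0],"angular": [0,0,0.9],"gripper": 0},
])

```text
t: 17.92
tool_pos: [0.478, -0.0418, 0.0347]
tool_rot: [2.704, 0.739, 0.814]
contact_force: [-0.9, 1.7, -7.2]
opening: 0.0135
grip_force: 29.2
```

>>> drive_tool([
  {"translation": [0,0,0],"angular": [0,0,0.9],"gripper": 0},
  {"translation": [0,0,0],"angular": [0,0,0],"gripper": 0},
  {"translation": [0,0,0],"angular": [0,0,0],"gripper": 0.5},
  {"translation": [0,0,0],"angular": [0,0,0],"gripper": 0.5},
  {"translation": [0,0,0],"angular": [0,0,0],"gripper": 0.5},
  {"translation": [0,0,-0.4],"angular": [0,0,0],"gripper": 0.5},
  {"translation": [0,0,-0.4],"angular": [0,0,0],"gripper": 0.5},
  {"translation": [0,0,-0.4],"angular": [0,0,0],"gripper": 0.5},
])

```text
t: 18.92
tool_pos: [0.4528, -0.0398, 0.0776]
tool_rot: [2.767, 0.574, 0.849]
contact_force: [-0.4, 0.5, -0.3]
opening: 0.0427
grip_force: 0.0
```

```bash
python3 st.py
```

```text
0.04271641721273878 [-0.40363706  0.50536323 -0.30212921] [ 0.03574429  0.27929073 -0.07228739] axis torque -0.06102733855898802
[ 1.9519274   1.24290062 53.32607541] [ -0.08829534   0.12731261 -30.08962942]
side (np.int64(24), array([-3.3,  0.7]), array([12.7, 42. ]), 'cw from up', -33.8)
scene (np.int64(29), array([  7.3, -16.4]), array([12.6, 16.2]), 'cw from up', -30.1)
wrist (np.int64(1428), array([-0.9, -0.2]), array([13.5, 45.3]), 'cw from up', -30.3)
```

The selector rests at −30°, which is vent, in all three views. Next is the cover.

Run:
```python
from h import *
o,p,R=now();x=S.apply([0,1,0]);z=np.array([0,0,-1.]);Rh=Ro.from_matrix(np.stack([x,np.cross(z,x),z],1))
a=plan(p,R,[.50,-.025,.19],Rh,10);print();a=plan(*a,[.5757,-.0126,.155],Rh,2);print();plan(*a,[.5757,-.0126,.083],Rh,3)
```

```text
([0.24, 0.08, -0.16], [0.4, -0.23, -0.72])
([0.23, 0.1, -0.18], [0.4, -0.23, -0.73])
([0.21, 0.11, -0.19], [0.4, -0.23, -0.72])
([0.2, 0.12, -0.2], [0.4, -0.23, -0.73])
([0.17, 0.12, -0.22], [0.4, -0.23, -0.72])
([0.16, 0.13, -0.23], [0.4, -0.23, -0.73])
([0.13, 0.13, -0.24], [0.4, -0.23, -0.72])
([0.12, 0.14, -0.25], [0.4, -0.23, -0.73])
([0.09, 0.12, -0.26], [0.4, -0.23, -0.72])
([0.07, 0.12, -0.27], [0.4, -0.22, -0.73])

([0.26, 0.92, 0.44], [0.0, -0.0, 0.0])
([0.27, 0.93, 0.44], [0.0, -0.0, 0.0])

([-0.0, -0.0, 0.6], [0.0, -0.0, 0.0])
([-0.0, -0.0, 0.6], [0.0, -0.0, 0.0])
([-0.0, -0.0, 0.6], [0.0, -0.0, 0.0])
```

>>> drive_tool([
  {"translation": [0.24,0.08,-0.16],"angular": [0.4,-0.23,-0.72],"gripper": 0.5},
  {"translation": [0.23,0.1,-0.18],"angular": [0.4,-0.23,-0.73],"gripper": 0.5},
  {"translation": [0.21,0.11,-0.19],"angular": [0.4,-0.23,-0.72],"gripper": 0.5},
  {"translation": [0.2,0.12,-0.2],"angular": [0.4,-0.23,-0.73],"gripper": 0.5},
  {"translation": [0.17,0.12,-0.22],"angular": [0.4,-0.23,-0.72],"gripper": 0.5},
  {"translation": [0.16,0.13,-0.23],"angular": [0.4,-0.23,-0.73],"gripper": 0.5},
  {"translation": [0.13,0.13,-0.24],"angular": [0.4,-0.23,-0.72],"gripper": 0.5},
  {"translation": [0.12,0.14,-0.25],"angular": [0.4,-0.23,-0.73],"gripper": 0.5},
])

```text
t: 20.08
tool_pos: [0.4908, -0.0278, 0.165]
tool_rot: [2.509, 1.821, 0.181]
contact_force: [-0.7, 0.1, 0.4]
opening: 0.0429
grip_force: 0.0
```

>>> drive_tool([
  {"translation": [0.09,0.12,-0.26],"angular": [0.4,-0.23,-0.72],"gripper": 0.5},
  {"translation": [0.07,0.12,-0.27],"angular": [0.4,-0.22,-0.73],"gripper": 0.5},
  {"translation": [0,0,0],"angular": [0,0,0],"gripper": 0.5},
  {"translation": [0.18,0.62,0],"angular": [0,0,0],"gripper": 0.5},
  {"translation": [0.18,0.62,0],"angular": [0,0,0],"gripper": 0.5},
  {"translation": [0.17,0.62,0],"angular": [0,0,0],"gripper": 0.5},
  {"translation": [0,0,0],"angular": [0,0,0],"gripper": 0.5},
])

```text
t: 20.95
tool_pos: [0.5756, -0.0122, 0.1861]
tool_rot: [-2.343, -2.085, 0.003]
contact_force: [-0.3, -1.1, 0.9]
opening: 0.0427
grip_force: 0.0
```

Run:
```python
from h import *
from station import ctrl
o,p,R=now();print(o['q'],o['contact_force']);x=S.apply([0,1,0]);z=np.array([0,0,-1.]);Rh=Ro.from_matrix(np.stack([x,np.cross(z,x),z],1))
print(p,np.degrees((R.inv()*Rh).as_rotvec()))
m=ctrl.get_image('wrist');W=cloud(m)
for zz in((.122,.15),(.088,.1)):
    X=W[(abs(W[...,0]-.575)<.075)&(abs(W[...,1]+.01)<.105)&(W[...,2]>zz[0])&(W[...,2]<zz[1])];print(len(X),rect(X[:,:2]),np.percentile(X[:,2],[5,50,95]))
a=plan(p,R,[.5757,-.0126,.083],Rh,4)
D=R.inv().apply((W-p).reshape(-1,3)).reshape(W.shape)*1000
k=(abs(D[...,0])<14)&(abs(D[...,1])<50);print([(z,int((k&(D[...,2]>=z)&(D[...,2]<z+4)).sum())) for z in range(-60,0,4)])
b=bar(ctrl.get_image('side'));print(b[:5])
```

```text
[-0.15161029 -0.05212564  1.73811922  0.00205931  1.46129414 -0.0354351 ] [-0.30542762 -1.1304413   0.86731054]
[ 0.57561597 -0.01223584  0.18605735] [-0.32193757 -0.12875066 -0.0195765 ]
2594 (array([575.5, -11.6]), array([116.2,  14.8]), 82.9) [0.1347695  0.13815232 0.13959385]
19107 (array([575.3, -12.7]), array([182.3, 116.5]), 83.3) [0.09245615 0.09532064 0.09775392]
([-0.0, 0.0, 0.64], [-0.01, -0.0, -0.0])
([-0.01, 0.01, 0.65], [-0.01, -0.01, -0.0])
([-0.0, 0.0, 0.64], [-0.01, -0.0, -0.0])
([-0.0, 0.0, 0.65], [-0.01, -0.01, -0.0])
[(-60, 351), (-56, 323), (-52, 317), (-48, 277), (-44, 215), (-40, 136), (-36, 21), (-32, 0), (-28, 0), (-24, 0), (-20, 0), (-16, 0), (-12, 0), (-8, 0), (-4, 0)]
(np.int64(39), array([-6.6,  1. ]), array([15.2, 47.6]), 'cw from up', -36.1)
```

>>> drive_tool([
  {"translation": [0,0,0.65],"angular": [-0.01,0,0],"gripper": 0.5},
  {"translation": [-0.01,0.01,0.65],"angular": [-0.01,-0.01,0],"gripper": 0.5},
  {"translation": [0,0,0.64],"angular": [-0.01,0,0],"gripper": 0.5},
  {"translation": [0,0,0.64],"angular": [-0.01,-0.01,0],"gripper": 0.5},
  {"translation": [0,0,0],"angular": [0,0,0],"gripper": 0.5},
])

```text
t: 21.68
tool_pos: [0.5727, -0.0124, 0.0818]
tool_rot: [-2.345, -2.087, 0.005]
contact_force: [0.2, -0.0, 0.8]
opening: 0.0429
grip_force: 0.0
```

>>> drive_tool([
  {"translation": [0,0,0],"angular": [0,0,0],"gripper": 0},
  {"translation": [0,0,0],"angular": [0,0,0],"gripper": 0},
  {"translation": [0,0,0],"angular": [0,0,0],"gripper": 0},
  {"translation": [0,0,0],"angular": [0,0,0],"gripper": 0},
  {"translation": [0,0,0],"angular": [0,0,0],"gripper": 0},
], force=60)

```text
t: 22.3
tool_pos: [0.5757, -0.0127, 0.0864]
tool_rot: [2.345, 2.088, 0.0]
contact_force: [-5.6, 0.6, 4.6]
opening: 0.0137
grip_force: 62.4
```

Run:
```python
from h import *
from station import ctrl
o,p,R=now();print(o['opening'],o['grip_force'],o['contact_force'],o['wrist_torque'],p,R.apply([0,0,1]))
print(bar(ctrl.get_image('scene'))[:5])
W=cloud(ctrl.get_image('side'));X=W[(abs(W[...,0]-.575)<.075)&(abs(W[...,1]+.01)<.105)&(W[...,2]>.085)&(W[...,2]<.105)];print(rect(X[:,:2]),np.median(X[:,2]))
```

```text
0.013741579982881677 62.390339970588684 [-5.58396184  0.55075351  4.61274185] [-0.01892208  0.89401854 -0.04824809] [ 0.57572805 -0.01266057  0.08639896] [ 0.00131865 -0.00147251 -0.99999805]Traceback (most recent call last):
  File "<stdin>", line 4, in <module>
TypeError: 'NoneType' object is not subscriptable
```

>>> drive_tool([
  {"translation": [0,0,-0.15],"angular": [0,0,0],"gripper": 0},
  {"translation": [0,0,-0.2],"angular": [0,0,0],"gripper": 0},
  {"translation": [0,0,-0.25],"angular": [0,0,0],"gripper": 0},
  {"translation": [0,0,-0.25],"angular": [0,0,0],"gripper": 0},
  {"translation": [0,0,-0.3],"angular": [0,0,0],"gripper": 0},
  {"translation": [0,0,-0.4],"angular": [0,0,0],"gripper": 0},
  {"translation": [0,0,-0.4],"angular": [0,0,0],"gripper": 0},
  {"translation": [0,0,0],"angular": [0,0,0],"gripper": 0},
])

```text
t: 23.35
tool_pos: [0.5773, -0.0127, 0.1653]
tool_rot: [2.342, 2.086, 0.005]
contact_force: [0.6, 0.1, -6.1]
opening: 0.0137
grip_force: 60.9
```

Run:
```python
from h import *
from station import ctrl
import pickle
o,p,R=now();print(o['opening'],o['grip_force'],o['contact_force'],o['wrist_torque'],p,R.apply([0,0,1]))
ims={n:ctrl.get_image(n) for n in('side','scene','wrist')}
print('bar',[(n,(bar(ims[n]) or [0]*5)[:5]) for n in ims])
for n in('side','wrist'):
    W=cloud(ims[n]);dz=p[2]-.0864
    X=W[(abs(W[...,0]-.575)<.075)&(abs(W[...,1]+.01)<.11)&(abs(W[...,2]-.0955-dz)<.012)]
    A=np.c_[X[:,:2]-[.575,-.012],np.ones(len(X))];print(n,len(X),rect(X[:,:2]),'plane',np.linalg.lstsq(A,X[:,2],rcond=None)[0],dz)
m=pickle.load(open('ims2.pkl','rb'))
for n in('side','wrist','scene'):
    W=cloud(m[n]);k=(abs(W[...,0]-.46)<.13)&(abs(W[...,1]-.29)<.16)&(W[...,2]>.026)&(W[...,2]<.045);X=W[k];print('rack',n,rect(X[:,:2]),np.percentile(X[:,2],[50,90,97]))
    k=(W[...,0]>.3)&(W[...,0]<.7)&(W[...,1]>.1)&(W[...,1]<.5)&(W[...,2]>.06);X=W[k];print('tall',len(X),X.min(0) if len(X) else '')
cv2.imwrite('pics/w5.png',np.hstack([cv2.resize(ims[n]['color'],(400,250)) for n in('wrist','side')])[:,:,::-1])
```

```text
0.013748235721967424 60.850017070770264 [ 0.6441381   0.13283192 -6.09247921] [ 0.0190688  -0.01460094  0.00070512] [ 0.57726285 -0.01267055  0.1653401 ] [ 0.00629652 -0.0018086  -0.99997854]
bar [('side', (np.int64(38), array([-5.2,  0.2]), array([12.4, 42.4]), 'cw from up', -30.2)), ('scene', [0, 0, 0, 0, 0]), ('wrist', (np.int64(443), array([-1.2,  0.7]), array([14.1, 45.9]), 'cw from up', -29.9))]
side 991 (array([579.6,  -9.1]), array([192.5, 116.3]), 83.4) plane [ 0.00809205 -0.02227668  0.17314182] 0.07894009659654252
wrist 34000 (array([577.1,  -1.6]), array([161., 117.]), 83.4) plane [-0.00146479 -0.02286174  0.17211451] 0.07894009659654252
rack side (array([453.2, 294.3]), array([176.2, 241.7]), 4.8) [0.03135234 0.03399616 0.03491758]
tall 2316 [0.37093528 0.14297426 0.06014809]
rack wrist (array([451.9, 292.8]), array([176.3, 238.2]), 4.6) [0.03208565 0.03457101 0.03527376]
tall 1789 [0.36896589 0.35823274 0.06000769]
rack scene (array([448. , 291.7]), array([179.5, 237.6]), 4.2) [0.03177304 0.03537739 0.03640741]
tall 3395 [0.36447024 0.13462998 0.06001046]
```

View pics/w5.png

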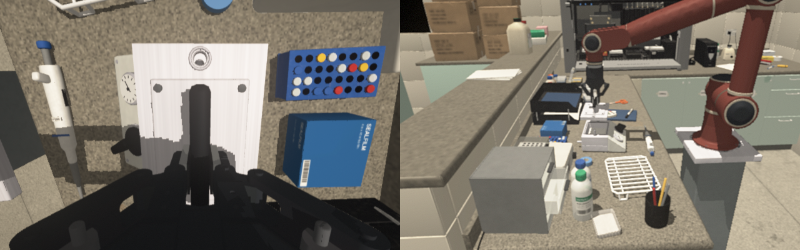

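The wrist view (left half) shows the level cover hanging from the handle at (200,130) with the selector at (125,140). The side view shows the cover clear above the dryer. Before the transit I'll check for tall objects along the path.

Run:
```python
from h import *
import pickle
m=pickle.load(open('ims2.pkl','rb'))
for n in('side','scene'):
    W=cloud(m[n]);k=(W[...,0]>.25)&(W[...,0]<.75)&(W[...,1]>.1)&(W[...,1]<.55)&(W[...,2]>.05)&(W[...,2]<.4)
    c,l,s,_=cv2.connectedComponentsWithStats(k.astype(np.uint8))
    for i in range(1,c):
        if s[i,4]>25:X=W[l==i];print(n,s[i,4],np.round(np.percentile(X,[1,99],axis=0),3).tolist())
o,p,R=now();yw=Ro.from_euler('z',np.radians(4.6));x=yw.apply([0,1,0]);z=np.array([0,0,-1.]);Rh=Ro.from_matrix(np.stack([x,np.cross(z,x),z],1))
a=plan(p,R,[.452,.2935,.165],Rh,13)
```

```text
side 4148 [[0.671, 0.148, 0.056], [0.749, 0.546, 0.201]]
side 2325 [[0.599, 0.388, 0.052], [0.666, 0.515, 0.165]]
side 1230 [[0.365, 0.484, 0.051], [0.438, 0.55, 0.144]]
scene 5362 [[0.594, 0.367, 0.053], [0.747, 0.548, 0.201]]
scene 1689 [[0.662, 0.137, 0.051], [0.749, 0.321, 0.088]]
scene 1364 [[0.359, 0.483, 0.051], [0.436, 0.549, 0.145]]
([0.56, -0.3, -0.01], [0.0, 0.0, -0.11])
([0.56, -0.3, -0.0], [0.0, 0.0, -0.11])
([0.56, -0.28, -0.01], [0.0, 0.0, -0.1])
([0.57, -0.28, -0.01], [0.0, 0.0, -0.11])
([0.58, -0.27, -0.0], [0.0, 0.0, -0.11])
([0.58, -0.26, -0.01], [0.0, 0.0, -0.11])
([0.58, -0.25, -0.01], [0.0, 0.0, -0.11])
([0.59, -0.25, -0.0], [0.0, 0.0, -0.1])
([0.58, -0.23, -0.01], [0.0, 0.0, -0.11])
([0.6, -0.22, -0.01], [0.0, 0.01, -0.11])
([0.59, -0.22, -0.0], [0.0, -0.0, -0.11])
([0.6, -0.21, -0.01], [0.0, -0.0, -0.1])
([0.61, -0.2, -0.0], [0.0, -0.0, -0.11])
```

>>> drive_tool([
  {"translation": [0.3,-0.16,0],"angular": [0,0,-0.06],"gripper": 0},
  {"translation": [0.56,-0.3,0],"angular": [0,0,-0.11],"gripper": 0},
  {"translation": [0.56,-0.29,-0.01],"angular": [0,0,-0.1],"gripper": 0},
  {"translation": [0.57,-0.28,-0.01],"angular": [0,0,-0.11],"gripper": 0},
  {"translation": [0.58,-0.27,0],"angular": [0,0,-0.11],"gripper": 0},
  {"translation": [0.58,-0.26,-0.01],"angular": [0,0,-0.11],"gripper": 0},
  {"translation": [0.58,-0.25,-0.01],"angular": [0,0,-0.11],"gripper": 0},
  {"translation": [0.59,-0.25,0],"angular": [0,0,-0.1],"gripper": 0},
])

```text
t: 24.5
tool_pos: [0.5034, 0.1669, 0.1631]
tool_rot: [2.222, 2.22, -0.001]
contact_force: [0.0, 0.7, -6.1]
opening: 0.0135
grip_force: 60.9
```

>>> drive_tool([
  {"translation": [0.58,-0.23,-0.01],"angular": [0,0,-0.11],"gripper": 0},
  {"translation": [0.6,-0.22,-0.01],"angular": [0,0,-0.11],"gripper": 0},
  {"translation": [0.59,-0.22,0],"angular": [0,0,-0.11],"gripper": 0},
  {"translation": [0.6,-0.21,-0.01],"angular": [0,0,-0.1],"gripper": 0},
  {"translation": [0.5,-0.16,0],"angular": [0,0,-0.11],"gripper": 0},
  {"translation": [0.37,-0.17,0],"angular": [0,0,-0.05],"gripper": 0},
  {"translation": [0,0,0],"angular": [0,0,0],"gripper": 0},
  {"translation": [0,0,0],"angular": [0,0,0],"gripper": 0},
])

```text
t: 25.5
tool_pos: [0.4521, 0.2931, 0.1646]
tool_rot: [2.129, 2.307, -0.001]
contact_force: [1.0, -0.1, -6.6]
opening: 0.0138
grip_force: 60.8
```

```bash
cat > pl.py <<'E'
from h import *
from station import ctrl
o,p,R=now();print(o['opening'],o['contact_force'],o['wrist_torque'],p,R.apply([0,0,1]))
zt=p[2]+.035-.0266   # expected plate top is reported z + (.094-.0864)
for n in('side','wrist','scene'):
    m=ctrl.get_image(n);W=cloud(m)
    X=W[(abs(W[...,0]-.455)<.085)&(abs(W[...,1]-.29)<.12)&(abs(W[...,2]-p[2]-.0076)<.012)]
    if len(X)>30:
        A=np.c_[X[:,:2]-[.452,.2935],np.ones(len(X))];print(n,len(X),rect(X[:,:2]),'plane',np.round(np.linalg.lstsq(A,X[:,2],rcond=None)[0],4))
    b=bar(m);print('  bar',b and b[:5])
    k=(abs(W[...,0]-.46)<.13)&(abs(W[...,1]-.29)<.16)&(W[...,2]>.026)&(W[...,2]<.045)
    if k.sum()>30:print('  rack',rect(W[k][:,:2]))
yw=Ro.from_euler('z',np.radians(4.6));x=yw.apply([0,1,0]);z=np.array([0,0,-1.]);Rh=Ro.from_matrix(np.stack([x,np.cross(z,x),z],1))
plan(p,R,[.452,.2935,.060],Rh,6)
E
python3 pl.py
```

```text
0.013802279624402409 [ 1.04250769 -0.06518135 -6.61417554] [-0.04881906  0.04267639 -0.00858541] [0.45210967 0.29307918 0.1645791 ] [ 0.00138799 -0.00173912 -0.99999752]
side 1985 (array([453.4, 295.6]), array([116.8, 189.2]), 4.6) plane [-0.0066 -0.0236  0.1723]
  bar (np.int64(36), array([-4.5,  1.5]), array([16.9, 46.2]), 'cw from up', -37.4)
  rack (array([453.3, 295.8]), array([175.7, 240. ]), 4.6)
wrist 33971 (array([451.6, 303.8]), array([116.9, 161. ]), 4.7) plane [ 0.0019 -0.024   0.1741]
  bar None
  rack (array([443.3, 398.7]), array([149.7,  23.9]), 4.7)
scene 2673 (array([449.2, 291.4]), array([121.5, 184.1]), 4.2) plane [ 0.0417 -0.0048  0.1734]
  bar (np.int64(104), array([ 0.6, -3.1]), array([16.5, 46.1]), 'cw from up', -25.8)
  rack (array([448.7, 292. ]), array([182.3, 236.5]), 4.3)
([0.0, -0.0, 0.44], [0.0, 0.0, -0.0])
([0.01, -0.0, 0.43], [0.0, 0.0, -0.0])
([-0.0, -0.0, 0.44], [0.0, 0.01, -0.0])
([-0.0, -0.0, 0.43], [0.01, -0.0, -0.0])
([0.0, -0.0, 0.44], [-0.0, 0.0, -0.0])
([0.0, -0.0, 0.43], [-0.0, 0.0, -0.0])
```

>>> drive_tool([
  {"translation": [0,0,0.44],"angular": [0,0,0],"gripper": 0},
  {"translation": [0,0,0.5],"angular": [0,0,0],"gripper": 0},
  {"translation": [0,0,0.5],"angular": [0,0,0],"gripper": 0},
  {"translation": [0,0,0.5],"angular": [0,0,0],"gripper": 0},
  {"translation": [0,0,0.4],"angular": [0,0,0],"gripper": 0},
  {"translation": [0,0,0.25],"angular": [0,0,0],"gripper": 0},
  {"translation": [0,0,0.1],"angular": [0,0,0],"gripper": 0},
  {"translation": [0,0,0],"angular": [0,0,0],"gripper": 0},
])

```text
t: 26.65
tool_pos: [0.4526, 0.2935, 0.0574]
tool_rot: [2.129, 2.307, 0.001]
contact_force: [-0.3, 0.6, -5.0]
opening: 0.0137
grip_force: 60.8
```

>>> drive_tool([
  {"translation": [0,0,0.1],"angular": [0,0,0],"gripper": 0},
  {"translation": [0,0,0.08],"angular": [0,0,0],"gripper": 0},
  {"translation": [0,0,0.05],"angular": [0,0,0],"gripper": 0},
  {"translation": [0,0,0],"angular": [0,0,0],"gripper": 0},
])

```text
t: 27.15
tool_pos: [0.4522, 0.2932, 0.0477]
tool_rot: [2.13, 2.307, -0.0]
contact_force: [-0.1, -0.1, -7.0]
opening: 0.014
grip_force: 60.8
```

Now in 1–2 mm steps until the rack takes the weight.

>>> drive_tool([
  {"translation": [0,0,0.04],"angular": [0,0,0],"gripper": 0},
  {"translation": [0,0,0.04],"angular": [0,0,0],"gripper": 0},
  {"translation": [0,0,0.03],"angular": [0,0,0],"gripper": 0},
  {"translation": [0,0,0],"angular": [0,0,0],"gripper": 0},
])

```text
t: 27.65
tool_pos: [0.4523, 0.2932, 0.0434]
tool_rot: [2.13, 2.307, -0.0]
contact_force: [0.2, 0.8, -6.4]
opening: 0.0135
grip_force: 60.8
```

```bash
python3 pl.py|head -9
```

```text
0.013457281615241944 [ 0.17772071  0.83462359 -6.35666853] [ 0.03451659 -0.04430766 -0.02432771] [0.4522769  0.29323355 0.04340266] [ 0.00124897 -0.00125937 -0.99999843]
side 2055 (array([453.9, 296. ]), array([117.2, 190.6]), 4.6) plane [-0.0047 -0.0199  0.0511]
  bar (np.int64(13), array([-11.9,  12.1]), array([13.9, 14.8]), 'cw from up', -28.7)
  rack (array([453.2, 297.2]), array([175.9, 237.3]), 4.5)
wrist 33984 (array([451.6, 304.4]), array([116.7, 160.7]), 4.6) plane [ 0.0021 -0.0234  0.053 ]
  bar None
  rack (array([450.4, 307.7]), array([176.6, 206.9]), 4.7)
scene 2512 (array([449.2, 292. ]), array([121.2, 184. ]), 3.8) plane [ 0.0358 -0.0035  0.0523]
  bar (np.int64(104), array([-0.4, -3.7]), array([15. , 45.7]), 'cw from up', -29.9)
```

>>> drive_tool([
  {"translation": [0,0,0.03],"angular": [0,0,0],"gripper": 0},
  {"translation": [0,0,0.03],"angular": [0,0,0],"gripper": 0},
  {"translation": [0,0,0],"angular": [0,0,0],"gripper": 0},
])

```text
t: 28.18
tool_pos: [0.4525, 0.2933, 0.0414]
tool_rot: [2.13, 2.307, 0.0]
contact_force: [-0.9, -0.2, -3.3]
opening: 0.0135
grip_force: 61.2
```

>>> drive_tool([
  {"translation": [0,0,0.02],"angular": [0,0,0],"gripper": 0},
  {"translation": [0,0,0.02],"angular": [0,0,0],"gripper": 0},
  {"translation": [0,0,0],"angular": [0,0,0],"gripper": 0},
], force=20)

```text
t: 28.55
tool_pos: [0.4525, 0.2933, 0.0414]
tool_rot: [2.129, 2.307, -0.001]
contact_force: [-6.4, -4.0, 6.7]
opening: 0.0138
grip_force: 62.6
```

The weight is on the rack. Opening slowly, then retreating upward.

>>> drive_tool([
  {"translation": [0,0,0],"angular": [0,0,0],"gripper": 0.2},
  {"translation": [0,0,0],"angular": [0,0,0],"gripper": 0.4},
  {"translation": [0,0,0],"angular": [0,0,0],"gripper": 0.5},
  {"translation": [0,0,0],"angular": [0,0,0],"gripper": 0.5},
])

```text
t: 29.05
tool_pos: [0.4525, 0.2934, 0.0396]
tool_rot: [2.13, 2.307, 0.001]
contact_force: [-0.9, 0.3, -0.1]
opening: 0.043
grip_force: 0.0
```

>>> drive_tool([
  {"translation": [0,0,-0.3],"angular": [0,0,0],"gripper": 0.5},
  {"translation": [0,0,-0.6],"angular": [0,0,0],"gripper": 0.5},
  {"translation": [0,0,-0.8],"angular": [0,0,0],"gripper": 0.5},
  {"translation": [0,0,-0.8],"angular": [0,0,0],"gripper": 0.5},
  {"translation": [0,0,-0.8],"angular": [0,0,0],"gripper": 0.5},
  {"translation": [0,0,-0.5],"angular": [0,0,0],"gripper": 0.5},
  {"translation": [0,0,0],"angular": [0,0,0],"gripper": 0.5},
])

```text
t: 29.92
tool_pos: [0.4532, 0.294, 0.1938]
tool_rot: [2.129, 2.306, 0.006]
contact_force: [-0.2, -0.5, 0.7]
opening: 0.0425
grip_force: 0.0
```

Run:
```python
from h import *
from station import ctrl
print(now()[0]['contact_force'],now()[1])
for n in('side','wrist','scene'):
    m=ctrl.get_image(n);W=cloud(m)
    X=W[(abs(W[...,0]-.455)<.085)&(abs(W[...,1]-.29)<.12)&(W[...,2]>.041)&(W[...,2]<.06)]
    A=np.c_[X[:,:2]-[.452,.2935],np.ones(len(X))];print(n,len(X),rect(X[:,:2]),np.round(np.linalg.lstsq(A,X[:,2],rcond=None)[0],4))
    b=bar(m);print('  bar',b and b[:5])
    if n=='scene':cv2.imwrite('pics/end.png',m['color'][:,:,::-1])
```

```text
[-0.19758114 -0.4645115   0.66840374] [0.45322453 0.29397003 0.19381113]
side 2061 (array([454.3, 295.7]), array([117.2, 187.5]), 4.6) [-0.0001 -0.0106  0.0493]
  bar (np.int64(26), array([-7.6,  4.7]), array([13.8, 41.3]), 'cw from up', -24.5)
wrist 14696 (array([452.9, 294. ]), array([116.3, 181.2]), 4.7) [ 0.0007 -0.0039  0.0501]
  bar None
scene 2418 (array([449.2, 292.2]), array([121.1, 182.9]), 4.3) [ 0.021  -0.0019  0.0503]
  bar (np.int64(102), array([ 0.1, -3.4]), array([15.2, 45.9]), 'cw from up', -30.9)
```

View pics/end.png

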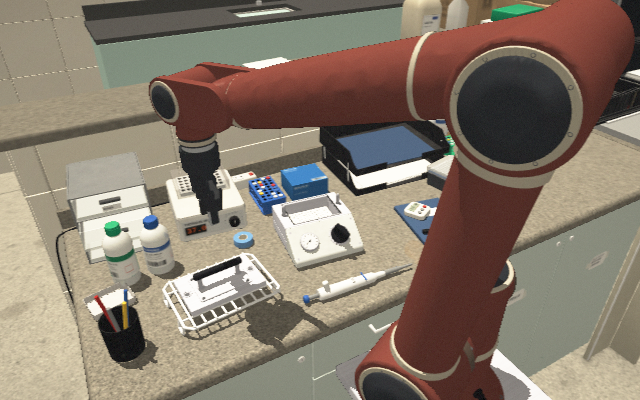

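The cover lies flat, handle up, in the middle of the rack at (222,285). The selector at (340,233) is at −30°, the tape at (243,240) and the timer are where they were, and the gripper is clear.

```bash
python3 -c "
from station import ctrl
print(ctrl.finish_job())"
```

```text
the job is handed in; nothing more can be done
None
```

I set the selector to vent, then lifted the cover off level and laid it flat, handle up, within about 2 mm of the rack's centre; I handed the job in at about 30 s, and no verdict came back.

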